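# Stand the mixing slab in its rack

## Task

The big porcelain mixing slab was left lying flat on the deck of its rack. Without letting it fall off, tip it up and stand it on one of its short edges in the empty front slot, the one next to the deck, all the way down, then slide it along that slot until its side is right up against the tall end plate, so there is room for the next one. Leave the small slab in the rear slot, the jar, the mortar and the tub as they stand.

Things in the scene. Friction and masses are not known exactly. Their poses are not given: they have to be found in the camera images.
- slab: white porcelain slab, 150 (x) x 120 (y) x 9 mm (z), 0.38 kg. Origin: centre of its lower face as it lies; z up. It starts flat on the rack's deck, square to it within 0.12 rad; its -x short edge hangs about 45 to 65 mm out over the deck's front, its +x short edge is about 2 to 22 mm short of the rail behind the front slot.
- slab_center (a point): the middle of the slab (4.5 mm above its origin along its z)
- rack: fixed rack: black block with steel rails, 280 mm long in y. Origin: middle of its length, at bench height; its front (-x) faces the robot's right, its length runs away from the robot; z up. Flat deck from x=-80 to 15 mm, top at z=60 mm, vertical front face. Then the front slot (see slot), its rails, and the rear slot at x=60 to 74 mm, floor at z=32 mm, with rails behind it up to z=122 mm.
- slot (a point): middle of the front slot's floor: rack x=22, y=0, z=32 mm. Its floor slopes slightly down to the back, so the slab leans back. Slot: rack x=15 to 29 mm (14 mm wide), 28 mm deep below the deck, all along the rack. Its back is a steel rail with front face at rack x=29 mm up to z=85 mm; above it a second rail, x=34 to 40 mm, z=108 to 122 mm.
- end_plate: tall steel plate closing one end of the rack (nearer the robot or farther), fixed; 85 (x) x 6 (y) x 140 mm high, axes parallel to the rack's. Origin: centre of its underside, 143 mm from the rack's origin along the rack's y or -y, at rack x=40 mm. Its face towards the slot is 3 mm from its origin.
- end_cap: low steel strip at the other, open end of the rack, fixed; 85 x 6 x 32 mm high, so that slot end is open
- small_slab: bystander: smaller white slab, 110 mm high x 90 mm long x 9 mm thick, standing loose in the rear slot. Origin: centre of its lower edge; z up.
- jar: bystander: amber jar with black cap, 84 mm across, 125 mm high, standing; origin: centre of its underside
- mortar: bystander: white porcelain mortar with a pestle in it, 136 mm across, about 115 mm high; origin: centre of its underside
- tub: bystander: white tablet bottle, 56 mm across, 85 mm high, standing; origin: centre of its underside

How it is judged:
By the outcome, as a careful person would: the job done as asked, in the order asked, and still so for the second after the job is handed in, with the robot touching nothing.
It also fails if it takes over 54 s, if anything falls off the work surface, if the arm or the gripper's body presses on something with over 40 N, if the wrist force passes 120 N, or if a joint passes its speed limit or range.

## Robot

A 7-joint arm with a two-finger parallel gripper is mounted at the origin on the work surface. World frame = base frame: x ahead of the robot, y to its left, z up, the work surface at z = 0. Lengths are in m, angles in rad, forces in N, time in s.
With the tool pointing down it reaches from about 0.4 to 0.85 m from the base axis. Payload 10.4 kg.
Tool frame: the origin (TCP) lies at the very end of the fingers, on their centre line; the grasp point (between the pads) lies 19 mm behind it; y points along the fingers, x is the direction in which the jaws open and shut, and the axes are right-handed (so a half turn about y gives the same grasp; the last joint's range is limited). The gripper opens to 87 mm and grips with 3 to 60 N. Pads are 19 mm wide; open, the fingers measure 117 mm over their backs; the gripper's body (75 mm by 190 mm) begins 51 mm behind the grasp point.
Start: joints at [-1.371, 0.332, -0.065, 1.46, 0.022, 1.35, -0.088], TCP at [0.138, 0.61, 0.223] pointing down, gripper open.
Joint ranges: [-2.6, 2.6], [-0.5, 2.12], [-1.47, 1.34], [0.16, 2.42], [-1.27, 4.41], [0.06, 2.06], [-2.6, 2.6]. Speed limits (rad/s): [2.22, 2.22, 2.79, 2.79, 3.14, 3.14, 3.14].

## Interface

Orientations are given as a unit quaternion [x, y, z, w].
In Python, from bench import readout, vision, r gives the robot as it stands.
- The arm moves only by the tool arm_command, never from a script. Its argument "targets" is a list that holds one entry, the list of rows, each a list of 6 numbers: the shift along the tool's x, y, z in m, then the turn, a rotation vector about the tool's x, y, z in degrees. A call has 1 to 12 rows; each row shifts and turns the commanded pose from where the row before left it, along the tool's axes as they then stand; what a row does not reach is not made up. A row lasts 1/12 s, in which the tool goes at most 41.7 mm and 7.16 degrees, less where a joint would pass 70% of its speed; a pose out of reach is approached as far as the arm can. A call is refused whole if a number of a shift passes 0.0417 or a number of a turn 7.16, either way. A call with a gripper value outside its range is refused whole. "hand" is the opening, from 0 (shut) to 1 (fully open), set as the call begins (left out, the last holds). The fingers move at their own pace and stop on an object; "grip_force" is the grip in N (left out, the last holds). Time passes only in rows, so rows that do not move let the fingers close. It gives the time, the measured TCP pose, the force and the opening at its end, in the units of the state.
- readout.read_state(): the state, without advancing time (a new reading comes with each control period).
- vision.camera(name): name is "scene" or "top" or "wrist"; returns a dict with "pixels" (400x640x3 uint8, blue, green, red), "fovy" (degrees; the focal length in pixels is half the picture's height over the tangent of half this angle, whatever the lens; pixels are square), "cx", "cy" (the principal point, pixels), "R" (3x3) and "t" (3): a world point X has camera coordinates R X + t; the wrist camera has in their place "mount" (4x4, takes a point from camera to tool coordinates, whose origin is the TCP and whose axes are the tool frame's). Camera axes: x right, y down, z forward; pixel columns grow to the right and rows downward; lengths in m; the calibration is good to about 2 mm. A picture is of the moment at which its call begins: read the wrist's pose just before it. There is no depth.
- r.close_job(): hands the job in, once; it reports no verdict.
The state is a dict: "time": time; "joint_positions": joint angles; "joint_vel": joint speeds; "joint_torque": joint torques, N m; "ee_pos": TCP position; "eef_rot": TCP orientation; "ft_force": force on the tool from outside, world axes, zero at the start; "torque": the same for the moment, N m; "width": finger opening in m.
Only numpy, scipy, OpenCV 4.12 (cv2) and the standard library are available. Lean on these libraries where they do the work, as an engineer would, in place of code of your own. Each camera call takes 0.05 s, during which the arm holds its last target.

## Working session

There is one attempt and no reset: what is moved stays moved. The work goes in short steps, Python scripts to look and compute and a tool call to move; the robot and the scene stay as the last step left them, time stands still between calls to the robot, and variables do not carry over. Pictures are saved under pics/ and viewed, and the job is handed in when it is done.

Besides the shell and the picture viewer there is one more tool, called as name(argument=value, ...) on one line, values as JSON. arm_command: Moves the arm, as the interface text tells. Its arguments: {"type":"object","properties":{"targets":{"type":"array","items":{"type":"array","items":{"type":"array","items":{"type":"number"}}}},"hand":{"type":"number"},"grip_force":{"type":"number"}},"required":["targets"]}

```bash
ls -la; mkdir -p pics
python3 - <<'E'
from bench import readout, vision, r
import cv2, numpy as np
print(readout.read_state())
for n in ("scene","top","wrist"):
    c=vision.camera(n)
    cv2.imwrite(f"pics/{n}0.png",c["pixels"])
    print(n,{k:(np.round(v,4).tolist() if k!='pixels' else 0) for k,v in c.items()})
E
```

```text
total 12
drwxr-xr-x  3 agent agent 4096 Dec  6 10:58 .
drwxr-xr-x 23 root  root  4096 Dec  6 10:58 ..
drwxr-xr-x  2 agent agent 4096 Dec  6 10:58 pics
{'time': 0.0, 'joint_positions': array([-1.37058005,  0.33287565, -0.06470719,  1.46096476,  0.02157952,
        1.34988239, -0.08848267]), 'joint_vel': array([-9.87069115e-04,  4.44551159e-05,  1.15822684e-03, -8.93414210e-04,
        2.22162725e-03, -1.67518235e-03, -6.04266624e-04]), 'joint_torque': array([ 5.84182744e-04, -6.23258400e+01,  2.49110861e-02, -3.89892876e+01,
       -6.13276125e-02,  4.00123664e-02,  1.52069429e-04]), 'ee_pos': array([0.13801865, 0.60916628, 0.2217404 ]), 'eef_rot': array([ 0.55280888,  0.44093604, -0.44170915, -0.55215104]), 'ft_force': array([0.79550379, 0.27971745, 0.05398637]), 'torque': array([ 0.00881702, -0.0210733 ,  0.01781521]), 'width': 0.0869382126295092}
scene {'pixels': 0, 'fovy': 54.9217, 'cx': 316.8971, 'cy': 207.8337, 'R': [[-0.7143, 0.6997, 0.0123], [0.4653, 0.488, -0.7385], [-0.5228, -0.5218, -0.6741]], 't': [0.3203, -0.2695, 1.0636]}
top {'pixels': 0, 'fovy': 48.3352, 'cx': 320.0523, 'cy': 203.9004, 'R': [[0.0145, -0.9999, -0.0058], [-0.9969, -0.014, -0.077], [0.0769, 0.0069, -0.997]], 't': [0.1195, 0.5487, 0.7048]}
wrist {'pixels': 0, 'fovy': 59.1993, 'cx': 319.2821, 'cy': 197.8343, 'mount': [[1.0, -0.0006, -0.0, -0.0006], [-0.0002, -0.2822, 0.9593, -0.1618], [-0.0006, -0.9593, -0.2822, 0.0777], [0.0, 0.0, 0.0, 1.0]]}
```

View pics/scene0.png

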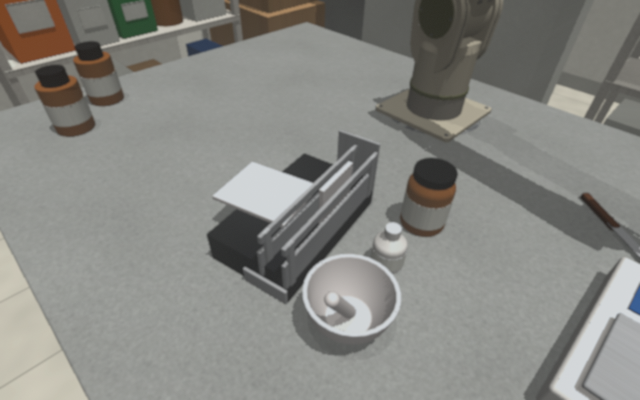

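View pics/top0.png

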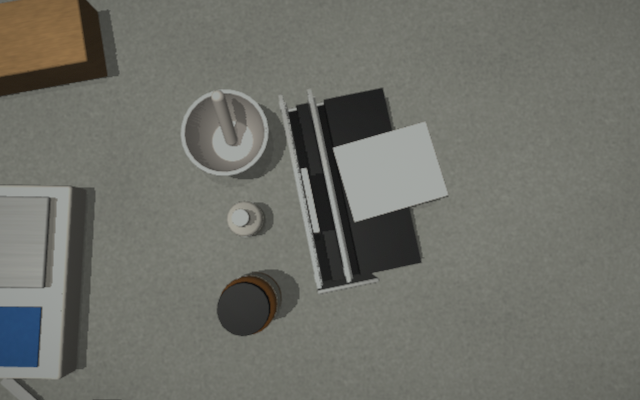

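View pics/wrist0.png

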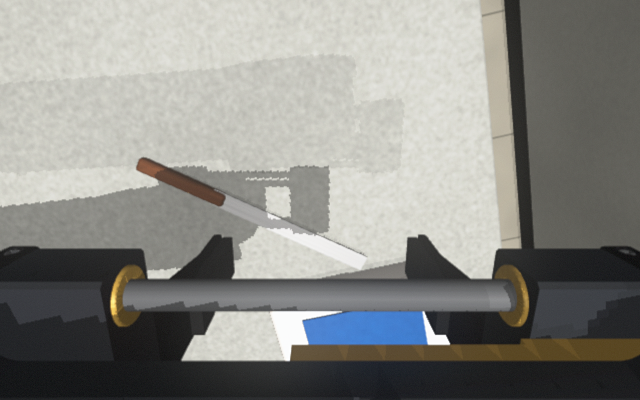

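The top view shows the slab at about (390,172), hanging over the deck's right-hand (−y) front. The end plate is at the robot end, (347,285), and the open end is at the top, around (300,97). Next I'll zoom in and measure.

```bash
cat > h.py <<'E'
import cv2, numpy as np
from scipy.spatial.transform import Rotation as Ro
def f(c): return 200/np.tan(np.radians(c["fovy"])/2)
def ray(c,p):
    d=np.array([(p[0]-c["cx"])/f(c),(p[1]-c["cy"])/f(c),1.])
    R=np.array(c["R"]);t=np.array(c["t"]); return -R.T@t, R.T@d
def plane(c,p,z):
    o,d=ray(c,p); return o+d*(z-o[2])/d[2]
def tri(c1,p1,c2,p2):
    o1,d1=ray(c1,p1);o2,d2=ray(c2,p2)
    A=np.stack([d1,-d2],1); s=np.linalg.lstsq(A,o2-o1,rcond=None)[0]
    a=o1+s[0]*d1;b=o2+s[1]*d2; return (a+b)/2,np.linalg.norm(a-b)
def proj(c,X):
    q=np.array(c["R"])@np.array(X)+np.array(c["t"]); return q[:2]/q[2]*f(c)+[c["cx"],c["cy"]]
def wristcam(c,s):
    "fill R,t for wrist cam"
    M=np.array(c["mount"]);T=np.eye(4);T[:3,:3]=Ro.from_quat(s["eef_rot"]).as_matrix();T[:3,3]=s["ee_pos"]
    W=np.linalg.inv(T@M); c=dict(c);c["R"]=W[:3,:3];c["t"]=W[:3,3];return c
E
python3 - <<'E'
from bench import vision
from h import *
import pickle
c=vision.camera("top");d=vision.camera("scene");pickle.dump((c,d),open("c0.pkl","wb"))
for n,i,(x,y,w,h) in (("t",c["pixels"],(265,75,200,230)),("s",d["pixels"],(195,120,200,190))):
    k=min(800/w,600/h); k=int(k*10)/10
    cv2.imwrite(f"pics/z{n}.png",cv2.resize(i[y:y+h,x:x+w],None,fx=k,fy=k,interpolation=cv2.INTER_CUBIC)); print(k)
# slab contour in top and scene
for n,k in (("top",c),("scene",d)):
    g=k["pixels"]; hsv=cv2.cvtColor(g,cv2.COLOR_BGR2HSV)
    print(n,g[172,390] if n=="top" else g[185,260])
print("cam",-np.array(c["R"]).T@c["t"],-np.array(d["R"]).T@d["t"])
E
```

```text
2.6
3.1
top [164 167 164]
scene [216 213 209]
cam [0.49109637 0.12232617 0.74562868] [0.91020483 0.46234357 0.51396507]
```

View pics/zt.png

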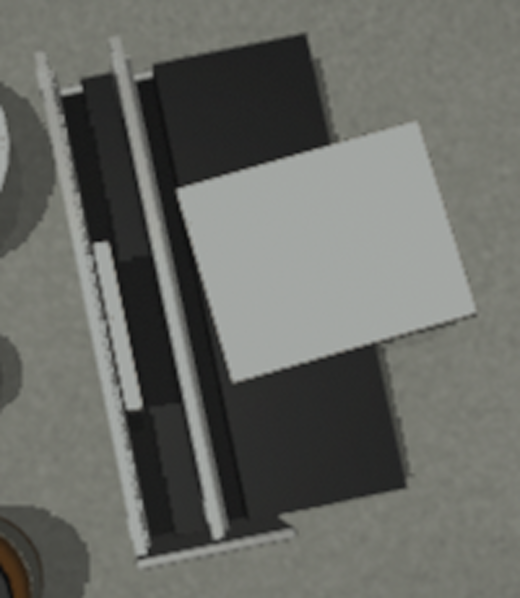

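View pics/zs.png

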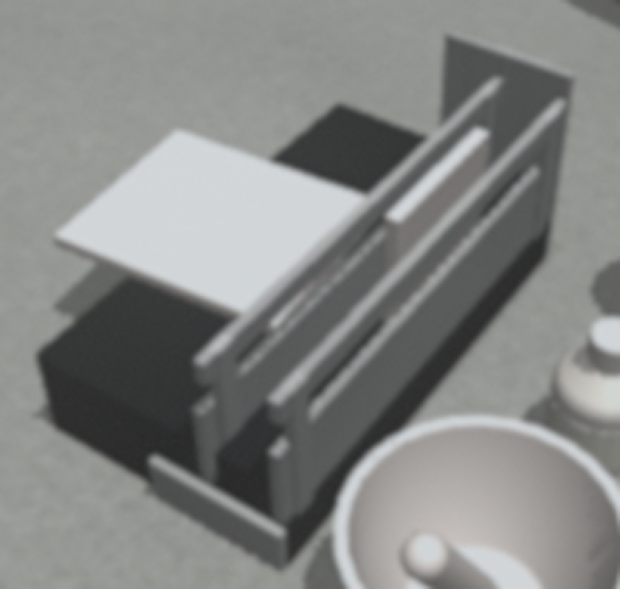

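Run:
```python
import pickle
from h import *
c,d=pickle.load(open("c0.pkl","rb"))
T=lambda u,v:((u+.5)/2.6-.5+265,(v+.5)/2.6-.5+75)
S=lambda u,v:((u+.5)/3.1-.5+195,(v+.5)/3.1-.5+120)
# refine slab by contour
m=(c["pixels"].min(2)>140).astype(np.uint8); m[:, :325]=0
cs=max(cv2.findContours(m,0,1)[0],key=cv2.contourArea)
print("minrect",cv2.minAreaRect(cs), cv2.approxPolyDP(cs,4,True)[:,0].tolist())
print("slab front-far tri",tri(c,T(417,122),d,S(57,238)))
print("slab front-near tri",tri(c,T(476,312),d,S(178,130)))
P=[plane(c,T(*p),.069) for p in ((178,187),(417,122),(476,312),(233,382))]
for p in P: print(p.round(4))
print([np.linalg.norm(P[i]-P[(i+1)%4]).round(4) for i in range(4)])
print("slab ctr",np.mean(P,0))
print("deck front far",tri(c,T(306,35),d,S(40,355)),plane(c,T(306,35),.06))
print("deck front near",tri(c,T(405,487),d,S(338,105)),plane(c,T(405,487),.06))
print("deck back far",plane(c,T(155,66),.06), "deck back near",plane(c,T(247,517),.06))
print("plate top corners",tri(c,T(138,565),d,S(572,78)),tri(c,T(293,533),d,S(447,37)))
print("plate top corners",plane(c,T(138,565),.14),plane(c,T(293,533),.14))
a=plane(c,T(306,35),.06);b=plane(c,T(405,487),.06)
ey=(b-a);print("len",np.linalg.norm(ey));ey/=np.linalg.norm(ey);ex=np.cross(ey,[0,0,1])
print("ey",ey,"ex",ex,"yaw of ex deg",np.degrees(np.arctan2(ex[1],ex[0])))
O=(a+b)/2+ex*.08;O[2]=0;print("O",O)
for n,p in zip(("bf","ff","fn","bn"),P): print(n,"rack xy",((p-O)@ex).round(4),((p-O)@ey).round(4))
for n,p in (("db far",plane(c,T(155,66),.06)),("db near",plane(c,T(247,517),.06)),("rail top",plane(c,T(118,38),.122)),("rail top n",plane(c,T(218,538),.122)),("plate",plane(c,T(293,533),.14)),("plate",plane(c,T(138,562),.14))): print(n,((p-O)@ex).round(4),((p-O)@ey).round(4))
```

```text
minrect ((390.255615234375, 170.9983367919922), (77.05988311767578, 97.12073516845703), 73.68614959716797) [[425, 122], [334, 148], [354, 220], [447, 194]]
slab front-far tri (array([ 0.67431813, -0.0344265 ,  0.06450403]), np.float64(0.000626938129161666))
slab front-near tri (array([ 0.56086536, -0.06847087,  0.06673193]), np.float64(0.0015284008736991637))
[0.6319 0.1081 0.069 ]
[ 0.6729 -0.0332  0.069 ]
[ 0.5601 -0.0673  0.069 ]
[0.5171 0.0746 0.069 ]
[np.float64(0.1471), np.float64(0.1178), np.float64(0.1483), np.float64(0.1196)]
slab ctr [0.59547936 0.02057237 0.069     ]
deck front far (array([0.72925702, 0.03107512, 0.05675453]), np.float64(0.0003864700535970643)) [0.72797907 0.03163594 0.06      ]
deck front near (array([ 0.45787828, -0.02893526,  0.05714405]), np.float64(0.002333547986104666)) [ 0.45724547 -0.02742516  0.06      ]
deck back far [0.70766177 0.122729   0.06      ] deck back near [0.43841306 0.06509481 0.06      ]
plate top corners (array([0.4190013 , 0.12736606, 0.13540702]), np.float64(0.0012735725656136349)) (array([0.43692395, 0.04632664, 0.1340606 ]), np.float64(0.002304308446176257))
plate top corners [0.41915675 0.12783013 0.14      ] [0.43671807 0.04794091 0.14      ]
len 0.2771008760297888
ey [-0.97702181 -0.21313933  0.        ] ex [-0.21313933  0.97702181  0.        ] yaw of ex deg 102.30638884688504
O [0.57556112 0.08026714 0.        ]
bf rack xy 0.0152 -0.061
ff rack xy -0.1316 -0.0709
fn rack xy -0.1408 0.0466
bn rack xy 0.0069 0.0584
db far 0.0133 -0.1381
db near 0.0144 0.1372
rail top 0.0343 -0.1385
rail top n 0.0359 0.1393
plate -0.002 0.1425
plate 0.0795 0.1412
```

```bash
cat >> h.py <<'E'
O=np.array([.5755,.0803,0]); EY=np.array([-.977,-.2131,0]);EY/=np.linalg.norm(EY);EX=np.cross(EY,[0,0,1]);EZ=np.array([0,0,1.])
def rack(x,y,z): return O+EX*x+EY*y+EZ*z
def torack(p): return np.array([(p-O)@EX,(p-O)@EY,p[2]])
def orient(a,yaw=0,sgn=1):
    "tool y = direction yaw(deg, from rack x) pitched down a deg; tool x up-ish*sgn"
    a=np.radians(a);w=np.radians(yaw);sx=np.cos(w)*EX+np.sin(w)*EY
    y=np.cos(a)*sx-np.sin(a)*EZ; x=sgn*(np.sin(a)*sx+np.cos(a)*EZ)
    return np.stack([x,y,np.cross(x,y)],1)
def delta(s,p,Rt):
    R=Ro.from_quat(s["eef_rot"]).as_matrix()
    return R.T@(np.array(p)-s["ee_pos"]), np.degrees(Ro.from_matrix(R.T@Rt).as_rotvec())
def rows(s,p,Rt,n):
    "n equal interpolation rows"
    R=Ro.from_quat(s["eef_rot"]).as_matrix();dp=(np.array(p)-s["ee_pos"])/n
    w=Ro.from_matrix(R.T@Rt).as_rotvec()/n; out=[]
    for i in range(n):
        out.append(np.r_[(R.T@dp).round(4),np.degrees(w).round(2)].tolist()); R=R@Ro.from_rotvec(w).as_matrix()
    return out
def show(s):
    R=Ro.from_quat(s["eef_rot"]).as_matrix()
    print("t%.2f"%s["time"],"p",s["ee_pos"].round(4),"rack",torack(s["ee_pos"]).round(4),"F",s["ft_force"].round(1),"w%.4f"%s["width"])
    print("q",s["joint_positions"].round(2));print("pitch down %.1f"%np.degrees(np.arcsin(-R[2,1])),"tool y in rack",[(R[:,1]@e).round(3) for e in (EX,EY,EZ)],"tool z in rack",[(R[:,2]@e).round(3) for e in (EX,EY,EZ)])
E
python3 - <<'E'
from bench import readout
from h import *
s=readout.read_state();show(s);R=Ro.from_quat(s["eef_rot"]).as_matrix();print(R.round(3))
for sg in (1,-1):
  print(sg, delta(s,rack(-.2,-.01,.3),orient(89,4.2,sg)))
E
```

```text
t0.25 p [0.1381 0.6094 0.2222] rack [0.6102 0.3146 0.2222] F [-0.   0.4 -0.2] w0.0868
q [-1.37  0.33 -0.06  1.46  0.02  1.35 -0.09]
pitch down 90.0 tool y in rack [np.float64(-0.001), np.float64(0.0), np.float64(-1.0)] tool z in rack [np.float64(0.424), np.float64(0.906), np.float64(-0.0)]
[[ 0.221 -0.    -0.975]
 [ 0.975 -0.001  0.221]
 [-0.001 -1.    -0.   ]]
1 (array([-0.59630846, -0.07742762, -0.63734523]), array([  0.24770908, -29.27103569,  -1.015428  ]))
-1 (array([-0.59630846, -0.07742762, -0.63734523]), array([  1.3654637 , 150.72282796,   0.33309871]))
```

Run:
```python
from bench import readout
from h import *
s=readout.read_state()
for q in rows(s,rack(-.2,-.03,.32),orient(80,4.2,-1),26): print(q)
print(rack(-.2,-.03,.32))
```

```text
[-0.0226, -0.0037, -0.0252, 0.51, 5.78, 0.13]
[-0.02, -0.0039, -0.0273, 0.51, 5.78, 0.13]
[-0.0171, -0.0041, -0.0292, 0.51, 5.78, 0.13]
[-0.0141, -0.0044, -0.0307, 0.51, 5.78, 0.13]
[-0.011, -0.0046, -0.0319, 0.51, 5.78, 0.13]
[-0.0077, -0.0049, -0.0328, 0.51, 5.78, 0.13]
[-0.0044, -0.0052, -0.0334, 0.51, 5.78, 0.13]
[-0.001, -0.0055, -0.0336, 0.51, 5.78, 0.13]
[0.0024, -0.0058, -0.0335, 0.51, 5.78, 0.13]
[0.0057, -0.0061, -0.033, 0.51, 5.78, 0.13]
[0.009, -0.0064, -0.0322, 0.51, 5.78, 0.13]
[0.0122, -0.0067, -0.0311, 0.51, 5.78, 0.13]
[0.0152, -0.007, -0.0297, 0.51, 5.78, 0.13]
[0.0181, -0.0073, -0.0279, 0.51, 5.78, 0.13]
[0.0208, -0.0075, -0.0259, 0.51, 5.78, 0.13]
[0.0233, -0.0078, -0.0236, 0.51, 5.78, 0.13]
[0.0255, -0.0081, -0.0211, 0.51, 5.78, 0.13]
[0.0275, -0.0083, -0.0183, 0.51, 5.78, 0.13]
[0.0292, -0.0085, -0.0154, 0.51, 5.78, 0.13]
[0.0306, -0.0087, -0.0123, 0.51, 5.78, 0.13]
[0.0316, -0.0089, -0.0091, 0.51, 5.78, 0.13]
[0.0323, -0.009, -0.0058, 0.51, 5.78, 0.13]
[0.0327, -0.0091, -0.0024, 0.51, 5.78, 0.13]
[0.0328, -0.0092, 0.001, 0.51, 5.78, 0.13]
[0.0325, -0.0093, 0.0044, 0.51, 5.78, 0.13]
[0.0319, -0.0093, 0.0077, 0.51, 5.78, 0.13]
[ 0.64743214 -0.10871261  0.32      ]
```

arm_command(targets=[[[-0.023, -0.004, -0.025, 0.5, 5.8, 0.1], [-0.02, -0.004, -0.027, 0.5, 5.8, 0.1], [-0.017, -0.004, -0.029, 0.5, 5.8, 0.1], [-0.014, -0.005, -0.031, 0.5, 5.8, 0.1], [-0.011, -0.005, -0.032, 0.5, 5.8, 0.1], [-0.008, -0.005, -0.033, 0.5, 5.8, 0.1], [-0.004, -0.005, -0.033, 0.5, 5.8, 0.1], [-0.001, -0.006, -0.034, 0.5, 5.8, 0.1], [0.002, -0.006, -0.034, 0.5, 5.8, 0.1], [0.006, -0.006, -0.033, 0.5, 5.8, 0.1], [0.009, -0.006, -0.032, 0.5, 5.8, 0.1], [0.012, -0.007, -0.031, 0.5, 5.8, 0.1]]], hand=0.69, grip_force=20)

```text
time: 1.25
ee_pos: [0.3728, 0.2755, 0.2695]
eef_rot: [-0.682, -0.018, 0.072, 0.728]
ft_force: [1.3, 0.7, -1.1]
width: 0.0601
```

Run:
```python
from bench import readout
from h import *
s=readout.read_state();show(s)
for q in rows(s,rack(-.2,-.03,.32),orient(80,4.2,-1),14): print(q)
```

```text
t1.25 p [0.3728 0.2755 0.2695] rack [0.2339 0.1564 0.2695] F [ 1.3  0.7 -1.1] w0.0601
q [-0.97 -0.04  0.3   1.78 -0.09  1.42 -0.53]
pitch down 84.2 tool y in rack [np.float64(0.076), np.float64(0.066), np.float64(-0.995)] tool z in rack [np.float64(0.994), np.float64(-0.09), np.float64(0.07)]
[0.0156, -0.0068, -0.0293, 0.47, 5.74, 0.14]
[0.0184, -0.0071, -0.0276, 0.47, 5.74, 0.14]
[0.0211, -0.0074, -0.0255, 0.47, 5.74, 0.14]
[0.0235, -0.0076, -0.0232, 0.47, 5.74, 0.14]
[0.0257, -0.0079, -0.0207, 0.47, 5.74, 0.14]
[0.0276, -0.0081, -0.018, 0.47, 5.74, 0.14]
[0.0292, -0.0083, -0.015, 0.47, 5.74, 0.14]
[0.0306, -0.0085, -0.012, 0.47, 5.74, 0.14]
[0.0316, -0.0087, -0.0088, 0.47, 5.74, 0.14]
[0.0323, -0.0088, -0.0055, 0.47, 5.74, 0.14]
[0.0327, -0.0089, -0.0022, 0.47, 5.74, 0.14]
[0.0327, -0.009, 0.0012, 0.47, 5.74, 0.14]
[0.0324, -0.0091, 0.0045, 0.47, 5.74, 0.14]
[0.0317, -0.0091, 0.0078, 0.47, 5.74, 0.14]
```

arm_command(targets=[[[0.016, -0.007, -0.029, 0.5, 5.7, 0.1], [0.018, -0.007, -0.028, 0.5, 5.7, 0.1], [0.021, -0.007, -0.026, 0.5, 5.7, 0.1], [0.024, -0.008, -0.023, 0.5, 5.7, 0.1], [0.026, -0.008, -0.021, 0.5, 5.7, 0.1], [0.028, -0.008, -0.018, 0.5, 5.7, 0.1], [0.029, -0.008, -0.015, 0.5, 5.7, 0.1], [0.031, -0.009, -0.012, 0.5, 5.7, 0.1], [0.032, -0.009, -0.009, 0.5, 5.7, 0.1], [0.032, -0.009, -0.006, 0.5, 5.7, 0.1], [0.033, -0.009, -0.002, 0.5, 5.7, 0.1], [0.033, -0.009, 0.001, 0.5, 5.7, 0.1]]])

```text
time: 2.25
ee_pos: [0.6121, -0.0536, 0.3141]
eef_rot: [-0.568, 0.404, -0.315, 0.644]
ft_force: [0.4, 0.4, 0.3]
width: 0.0596
```

Run:
```python
from bench import readout
from h import *
s=readout.read_state();show(s)
def T(u,z): 
    w=np.radians(4.2); return rack(-.137+u*np.cos(w),-.012+u*np.sin(w),z)
# pre pose
for q in rows(s,T(-.06,.2),orient(35,4.2,-1),10): print(q)
```

```text
t2.25 p [ 0.6121 -0.0536  0.3141] rack [-0.1386 -0.0072  0.3141] F [0.4 0.4 0.3] w0.0596
q [-0.43  0.4   0.75  1.31 -0.4   1.63 -0.79]
pitch down 80.5 tool y in rack [np.float64(0.164), np.float64(0.019), np.float64(-0.986)] tool z in rack [np.float64(0.279), np.float64(-0.96), np.float64(0.028)]
[0.0076, 0.0103, -0.0011, 0.52, 1.13, 4.53]
[0.0084, 0.0096, -0.001, 0.52, 1.13, 4.53]
[0.0092, 0.0089, -0.0009, 0.52, 1.13, 4.53]
[0.0099, 0.0082, -0.0008, 0.52, 1.13, 4.53]
[0.0105, 0.0074, -0.0007, 0.52, 1.13, 4.53]
[0.0111, 0.0065, -0.0005, 0.52, 1.13, 4.53]
[0.0116, 0.0056, -0.0003, 0.52, 1.13, 4.53]
[0.012, 0.0047, -0.0002, 0.52, 1.13, 4.53]
[0.0123, 0.0037, 0.0, 0.52, 1.13, 4.53]
[0.0125, 0.0027, 0.0003, 0.52, 1.13, 4.53]
```

arm_command(targets=[[[0.008, 0.01, -0.001, 0.5, 1.1, 4.5], [0.008, 0.01, -0.001, 0.5, 1.1, 4.5], [0.009, 0.009, -0.001, 0.5, 1.1, 4.5], [0.01, 0.008, -0.001, 0.5, 1.1, 4.5], [0.0105, 0.007, -0.001, 0.5, 1.1, 4.5], [0.011, 0.0065, -0.0005, 0.5, 1.1, 4.5], [0.0115, 0.0055, -0.0005, 0.5, 1.1, 4.5], [0.012, 0.0045, 0, 0.5, 1.1, 4.5], [0.012, 0.0035, 0, 0.5, 1.2, 4.6], [0.0125, 0.0025, 0, 0.6, 1.3, 4.6], [0, 0, 0, 0, 0, 0]]])

```text
time: 3.17
ee_pos: [0.6304, -0.1114, 0.1947]
eef_rot: [-0.306, 0.642, -0.112, 0.694]
ft_force: [-1.6, -0.7, -2.5]
width: 0.06
```

Run:
```python
from bench import readout,vision
from h import *
s=readout.read_state();show(s)
c=vision.camera("wrist");cv2.imwrite("pics/w1.png",c["pixels"])
cv2.imwrite("pics/t1.png",vision.camera("top")["pixels"])
```

```text
t3.17 p [ 0.6304 -0.1114  0.1947] rack [-0.1989 -0.0128  0.1947] F [-1.6 -0.7 -2.5] w0.0600
q [ 0.21  0.92  0.46  1.02 -0.98  2.04 -0.73]
pitch down 34.6 tool y in rack [np.float64(0.82), np.float64(0.065), np.float64(-0.568)] tool z in rack [np.float64(0.07), np.float64(-0.997), np.float64(-0.012)]
```

View pics/w1.png

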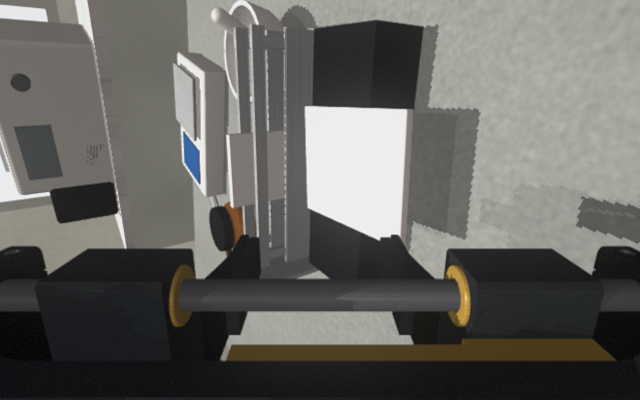

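View pics/t1.png

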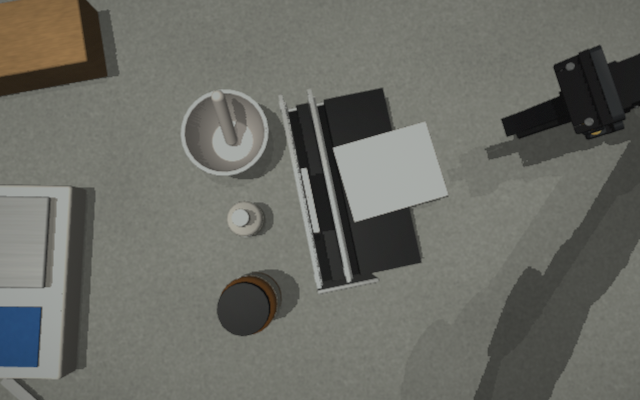

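Run:
```python
from bench import readout,vision
from h import *
import pickle
s=readout.read_state();show(s)
c=wristcam(vision.camera("wrist"),s);t,d=pickle.load(open("c0.pkl","rb"))
for P in ([.6729,-.0332,.069],[.5601,-.0673,.069]): print(proj(c,P),proj(t,P))
print("tcp in top",proj(t,s["ee_pos"]))
# triangulate front corners: wrist px vs first top
img=c["pixels"]; cv2.imwrite("pics/w1z.png",cv2.resize(img[80:260,280:500],None,fx=3.3,fy=3.3,interpolation=cv2.INTER_CUBIC))
```

```text
t3.27 p [ 0.6321 -0.1089  0.2001] rack [-0.1969 -0.0149  0.2001] F [-0.1  0.6  0.7] w0.0602
q [ 0.21  0.91  0.46  1.02 -0.98  2.04 -0.73]
pitch down 35.1 tool y in rack [np.float64(0.815), np.float64(0.065), np.float64(-0.575)] tool z in rack [np.float64(0.077), np.float64(-0.997), np.float64(-0.003)]
[409.30444899 115.16271304] [425.09571009 121.5921633 ]
[400.26970002 250.92003429] [447.79177294 194.68245678]
tcp in top [510.51530316 127.12948225]
```

View pics/w1z.png

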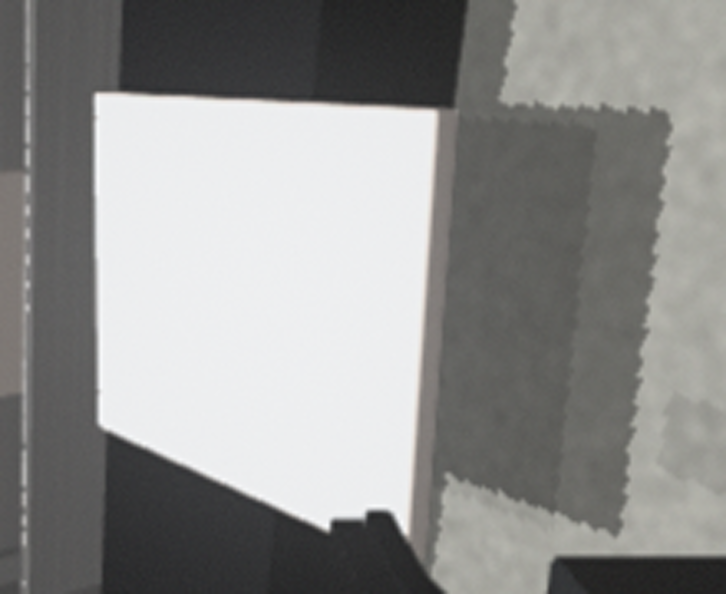

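Run:
```python
from bench import readout,vision
from h import *
import pickle
s=readout.read_state()
w=wristcam(vision.camera("wrist"),s);t,d=pickle.load(open("c0.pkl","rb"))
Z=lambda u,v:((u+.5)/3.3-.5+280,(v+.5)/3.3-.5+80)
T=lambda u,v:((u+.5)/2.6-.5+265,(v+.5)/2.6-.5+75)
for n,a,b in (("ff",(417,122),(438,110)),("bf",(178,187),(95,93))):
    P,e=tri(t,T(*a),w,Z(*b)); print(n,P.round(4),e.round(4),torack(P).round(4))
    print("  wrist plane .069",torack(plane(w,Z(*b),.069)).round(4))
for b in ((99,428),(410,538)): print(torack(plane(w,Z(*b),.069)).round(4))
def Tt(u,z): 
    a=np.radians(4.2); return rack(-.137+u*np.cos(a),-.012+u*np.sin(a),z)
for q in rows(s,Tt(-.0185,.1),orient(35,4.2,-1),4): print(q)
```

```text
ff [ 0.6743 -0.0329  0.0678] 0.0025 [-0.1316 -0.0724  0.0678]
  wrist plane .069 [-0.1322 -0.0738  0.069 ]
bf [0.6322 0.1083 0.0698] 0.0009 [ 0.0153 -0.0613  0.0698]
  wrist plane .069 [ 0.0167 -0.0616  0.069 ]
[0.0066 0.0582 0.069 ]
[-0.1419  0.037   0.069 ]
[0.0149, 0.023, 0.0002, 0.07, 0.04, 0.06]
[0.015, 0.023, 0.0002, 0.07, 0.04, 0.06]
[0.015, 0.023, 0.0002, 0.07, 0.04, 0.06]
[0.015, 0.023, 0.0002, 0.07, 0.04, 0.06]
```

arm_command(targets=[[[0.01, 0.0155, 0, 0, 0, 0], [0.01, 0.0155, 0, 0, 0, 0], [0.01, 0.0155, 0, 0, 0, 0], [0, 0, 0, 0, 0, 0]]])

```text
time: 3.7
ee_pos: [0.6261, -0.085, 0.1492]
eef_rot: [-0.311, 0.636, -0.111, 0.698]
ft_force: [0.1, 1.3, -0.5]
width: 0.0599
```

```bash
cat >> h.py <<'E'
def Tt(u,z):
    a=np.radians(4.2); return rack(-.137+u*np.cos(a),-.012+u*np.sin(a),z)
E
python3 - <<'E'
from bench import readout,vision
from h import *
s=readout.read_state();show(s)
for q in rows(s,Tt(-.0185,.1),orient(35,4.2,-1),4): print(q)
E
```

```text
t3.70 p [ 0.6261 -0.085   0.1492] rack [-0.1722 -0.0142  0.1492] F [ 0.1  1.3 -0.5] w0.0599
q [ 0.17  0.92  0.45  1.12 -0.96  1.96 -0.67]
pitch down 35.1 tool y in rack [np.float64(0.815), np.float64(0.068), np.float64(-0.575)] tool z in rack [np.float64(0.082), np.float64(-0.997), np.float64(-0.002)]
[0.0076, 0.0105, 0.0002, 0.12, 0.05, 0.03]
[0.0076, 0.0105, 0.0001, 0.12, 0.05, 0.03]
[0.0076, 0.0105, 0.0001, 0.12, 0.05, 0.03]
[0.0076, 0.0105, 0.0001, 0.12, 0.05, 0.03]
```

arm_command(targets=[[[0.0075, 0.0105, 0, 0.1, 0, 0], [0.0075, 0.0105, 0, 0.1, 0, 0], [0.0075, 0.0105, 0, 0.1, 0.1, 0], [0.0075, 0.0105, 0, 0.1, 0.1, 0], [0, 0, 0, 0, 0, 0]]])

```text
time: 4.12
ee_pos: [0.6203, -0.0705, 0.0985]
eef_rot: [-0.307, 0.638, -0.114, 0.696]
ft_force: [0.2, 0.7, -0.6]
width: 0.06
```

Run:
```python
from bench import readout,vision
from h import *
s=readout.read_state();show(s)
for q in rows(s,Tt(.0388,.0597),orient(35,4.2,-1),6): print(q)
w=vision.camera("wrist");cv2.imwrite("pics/w2.png",w["pixels"])
d=vision.camera("scene");cv2.imwrite("pics/s2.png",cv2.resize(d["pixels"][60:300,60:400],None,fx=2.2,fy=2.2))
```

```text
t4.12 p [ 0.6203 -0.0705  0.0985] rack [-0.1569 -0.0116  0.0985] F [ 0.2  0.7 -0.6] w0.0600
q [ 0.15  0.95  0.44  1.19 -0.96  1.88 -0.62]
pitch down 35.0 tool y in rack [np.float64(0.817), np.float64(0.06), np.float64(-0.574)] tool z in rack [np.float64(0.071), np.float64(-0.998), np.float64(-0.004)]
[-0.0003, 0.0117, 0.0003, -0.0, -0.04, -0.0]
[-0.0003, 0.0117, 0.0003, -0.0, -0.04, -0.0]
[-0.0003, 0.0117, 0.0003, -0.0, -0.04, -0.0]
[-0.0003, 0.0117, 0.0003, -0.0, -0.04, -0.0]
[-0.0003, 0.0117, 0.0003, -0.0, -0.04, -0.0]
[-0.0003, 0.0117, 0.0003, -0.0, -0.04, -0.0]
```

View pics/w2.png

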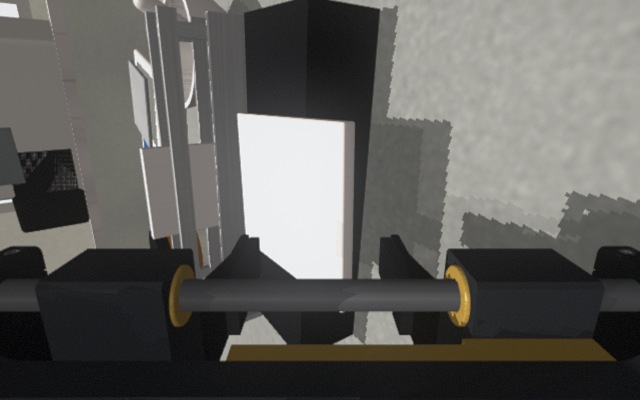

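View pics/s2.png

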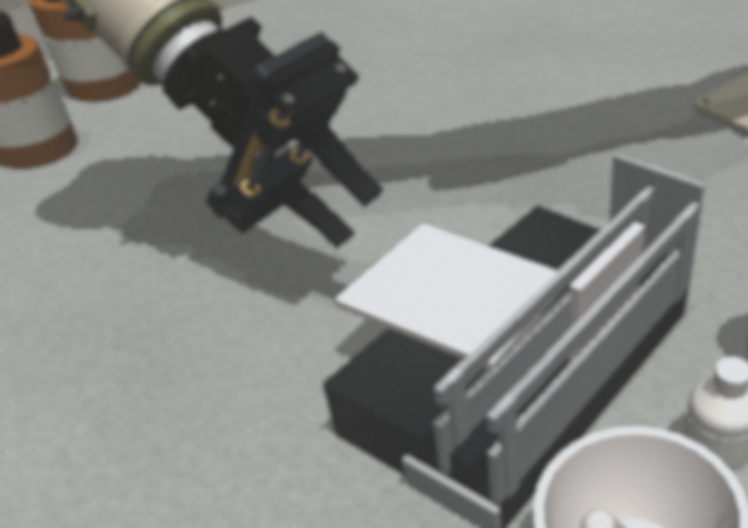

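The slab's front edge (col 352, rows 122–280) lies between the open finger tips (cols 258 and 382), so I'm advancing.

arm_command(targets=[[[0, 0.0117, 0, 0, 0, 0], [0, 0.0117, 0, 0, 0, 0], [0, 0.0117, 0, 0, 0, 0], [0, 0.0117, 0, 0, 0, 0], [0, 0.0117, 0, 0, 0, 0], [0, 0.0115, 0, 0, 0, 0], [0, 0, 0, 0, 0, 0]]])

```text
time: 4.8
ee_pos: [0.6043, -0.0143, 0.0598]
eef_rot: [-0.307, 0.638, -0.114, 0.697]
ft_force: [-0.7, 0.8, -0.5]
width: 0.0601
```

Run:
```python
from bench import readout,vision
from h import *
s=readout.read_state();show(s)
for q in rows(s,Tt(.0559,.1314),orient(35,4.2,-1),10): print(q)
w=vision.camera("wrist");cv2.imwrite("pics/w3.png",w["pixels"])
d=vision.camera("scene");cv2.imwrite("pics/s3.png",cv2.resize(d["pixels"][60:300,60:400],None,fx=2.2,fy=2.2))
```

```text
t4.80 p [ 0.6043 -0.0143  0.0598] rack [-0.0985 -0.008   0.0598] F [-0.7  0.8 -0.5] w0.0601
q [ 0.08  0.92  0.42  1.33 -0.98  1.76 -0.58]
pitch down 35.0 tool y in rack [np.float64(0.817), np.float64(0.06), np.float64(-0.573)] tool z in rack [np.float64(0.072), np.float64(-0.997), np.float64(-0.002)]
[-0.0069, -0.0027, 0.0001, 0.0, -0.01, -0.0]
[-0.0069, -0.0027, 0.0001, 0.0, -0.01, -0.0]
[-0.0069, -0.0027, 0.0001, 0.0, -0.01, -0.0]
[-0.0069, -0.0027, 0.0001, 0.0, -0.01, -0.0]
[-0.0069, -0.0027, 0.0001, 0.0, -0.01, -0.0]
[-0.0069, -0.0027, 0.0001, 0.0, -0.01, -0.0]
[-0.0069, -0.0027, 0.0001, 0.0, -0.01, -0.0]
[-0.0069, -0.0027, 0.0001, 0.0, -0.01, -0.0]
[-0.0069, -0.0027, 0.0001, 0.0, -0.01, -0.0]
[-0.0069, -0.0027, 0.0001, 0.0, -0.01, -0.0]
```

View pics/w3.png

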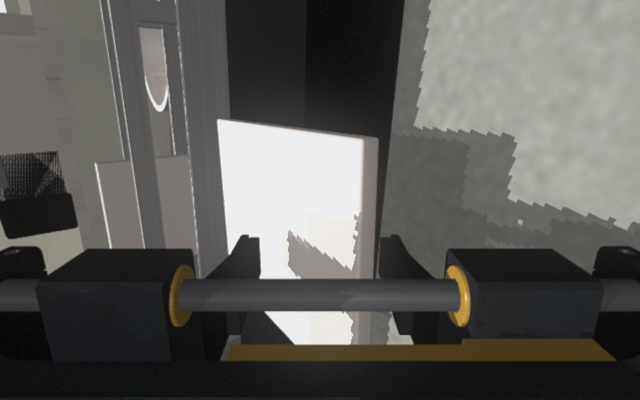

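View pics/s3.png

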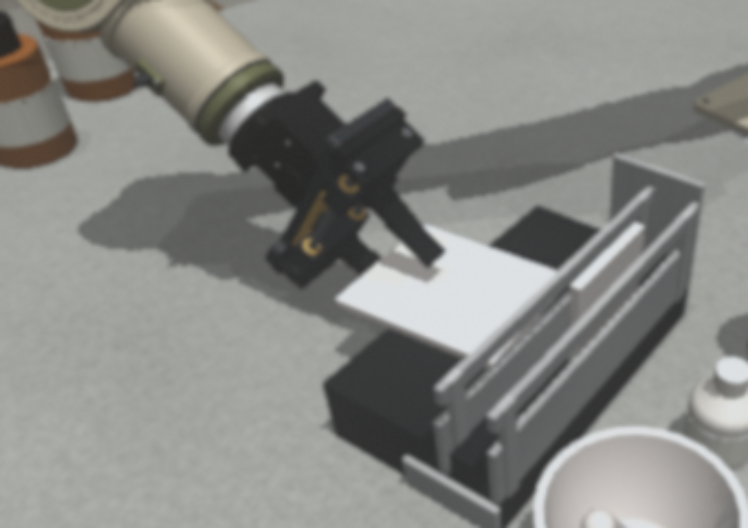

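The slab's edge sits between the fingers without contact: lower finger under the edge at (370,255), upper finger above the slab at (435,255). Starting the lift slowly.

arm_command(targets=[[[-0.007, -0.0027, 0, 0, 0, 0], [-0.007, -0.0027, 0, 0, 0, 0], [-0.005, -0.002, 0, 0, 0, 0], [-0.005, -0.002, 0, 0, 0, 0], [-0.005, -0.002, 0, 0, 0, 0], [-0.005, -0.002, 0, 0, 0, 0], [0, 0, 0, 0, 0, 0]]])

```text
time: 5.48
ee_pos: [0.6031, -0.0084, 0.0978]
eef_rot: [-0.307, 0.637, -0.115, 0.698]
ft_force: [-0.4, -0.7, -2.3]
width: 0.06
```

Run:
```python
from bench import readout,vision
from h import *
s=readout.read_state();show(s)
d=vision.camera("scene");cv2.imwrite("pics/s4.png",cv2.resize(d["pixels"][60:300,60:400],None,fx=2.2,fy=2.2))
w=vision.camera("wrist");cv2.imwrite("pics/w4.png",w["pixels"])
for q in rows(s,Tt(.0559,.1314),orient(35,4.2,-1),6): print(q)
```

```text
t5.48 p [ 0.6031 -0.0084  0.0978] rack [-0.0926 -0.0081  0.0978] F [-0.4 -0.7 -2.3] w0.0600
q [ 0.06  0.86  0.43  1.34 -0.97  1.79 -0.62]
pitch down 35.1 tool y in rack [np.float64(0.816), np.float64(0.057), np.float64(-0.576)] tool z in rack [np.float64(0.071), np.float64(-0.998), np.float64(0.001)]
[-0.0057, -0.0017, 0.0001, -0.02, -0.01, 0.02]
[-0.0057, -0.0017, 0.0001, -0.02, -0.01, 0.02]
[-0.0057, -0.0017, 0.0001, -0.02, -0.01, 0.02]
[-0.0057, -0.0017, 0.0001, -0.02, -0.01, 0.02]
[-0.0057, -0.0017, 0.0001, -0.02, -0.01, 0.02]
[-0.0057, -0.0017, 0.0001, -0.02, -0.01, 0.02]
```

View pics/s4.png

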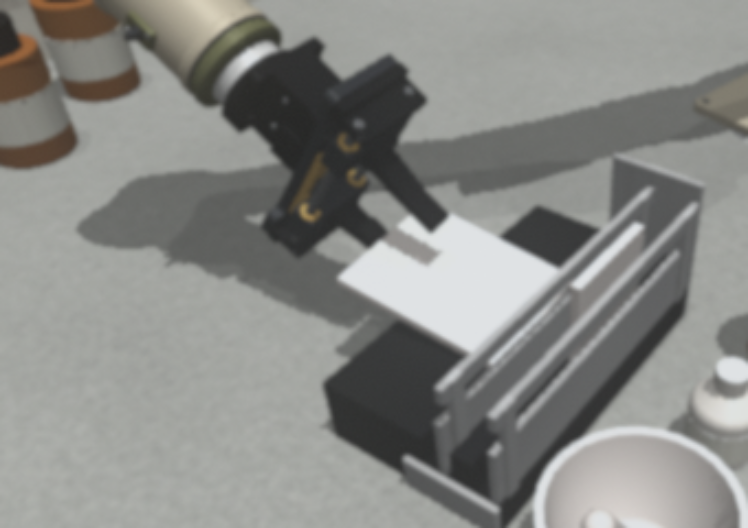

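View pics/w4.png

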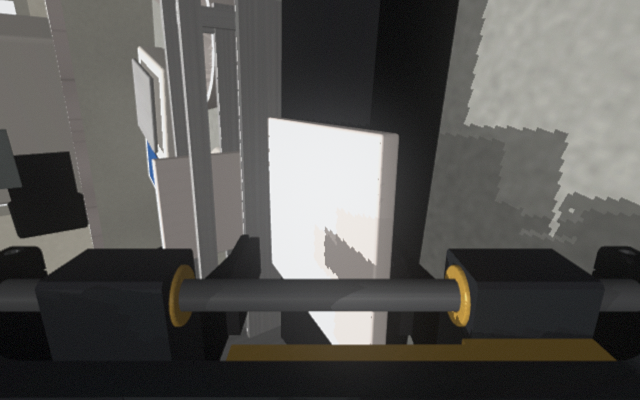

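The slab is tipping: its front edge has risen, its far edge is still on the deck, and the wrist reads a −2.3 N load. I'll finish the lift, then close.

arm_command(targets=[[[-0.0057, -0.0017, 0, 0, 0, 0], [-0.0057, -0.0017, 0, 0, 0, 0], [-0.0057, -0.0017, 0, 0, 0, 0], [-0.0057, -0.0017, 0, 0, 0, 0], [-0.0057, -0.0017, 0, 0, 0, 0], [-0.0057, -0.0017, 0, 0, 0, 0], [0, 0, 0, 0, 0, 0]]])

```text
time: 6.17
ee_pos: [0.6, 0.0027, 0.1318]
eef_rot: [-0.307, 0.637, -0.115, 0.698]
ft_force: [0.3, 0.3, -1.2]
width: 0.0599
```

arm_command(targets=[[[0, 0, 0, 0, 0, 0], [0, 0, 0, 0, 0, 0], [0, 0, 0, 0, 0, 0], [0, 0, 0, 0, 0, 0]]], hand=0.3, grip_force=10)

```text
time: 6.5
ee_pos: [0.5995, 0.0021, 0.1299]
eef_rot: [-0.307, 0.638, -0.115, 0.697]
ft_force: [0.1, 0.4, -2.3]
width: 0.0411
```

Run:
```python
from bench import readout,vision
from h import *
s=readout.read_state();show(s)
d=vision.camera("scene");cv2.imwrite("pics/s5.png",cv2.resize(d["pixels"][60:300,60:400],None,fx=2.2,fy=2.2))
w=vision.camera("wrist");cv2.imwrite("pics/w5.png",w["pixels"])
```

```text
t6.50 p [0.5995 0.0021 0.1299] rack [-0.0815 -0.0068  0.1299] F [ 0.1  0.4 -2.3] w0.0411
q [ 0.04  0.81  0.44  1.36 -0.97  1.81 -0.66]
pitch down 35.1 tool y in rack [np.float64(0.816), np.float64(0.058), np.float64(-0.575)] tool z in rack [np.float64(0.07), np.float64(-0.998), np.float64(-0.001)]
```

View pics/s5.png

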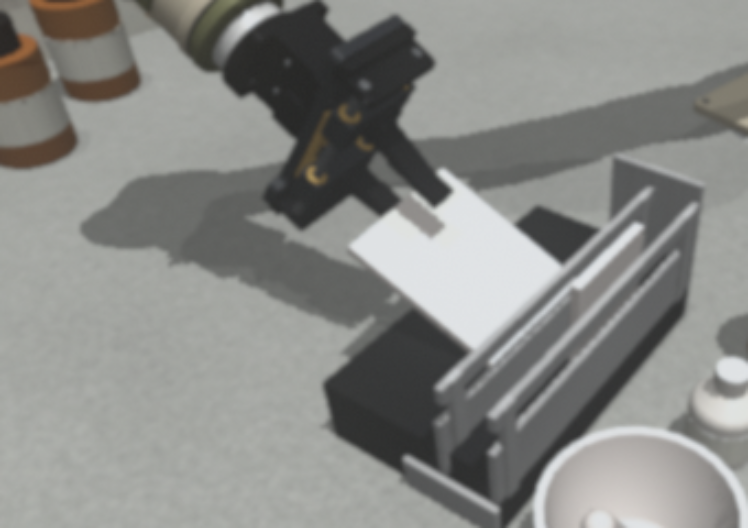

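View pics/w5.png

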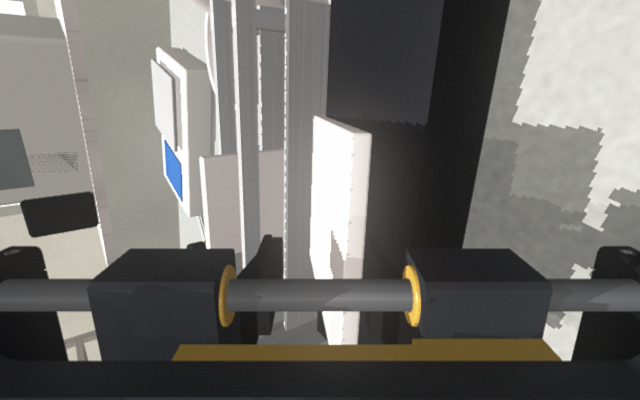

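The slab is now tilted about 25–30° with the fingers closing on it evenly. Next, close to the grip.

arm_command(targets=[[[0, 0, 0, 0, 0, 0], [0, 0, 0, 0, 0, 0], [0, 0, 0, 0, 0, 0], [0, 0, 0, 0, 0, 0], [0, 0, 0, 0, 0, 0], [0, 0, 0, 0, 0, 0], [0, 0, 0, 0, 0, 0], [0, 0, 0, 0, 0, 0]]], hand=0, grip_force=10)

```text
time: 7.27
ee_pos: [0.5996, 0.0023, 0.1303]
eef_rot: [-0.307, 0.637, -0.115, 0.697]
ft_force: [-0.5, -0.2, -2.5]
width: 0.0096
```

Run:
```python
from bench import readout,vision
from h import *
s=readout.read_state();show(s)
d=vision.camera("scene");cv2.imwrite("pics/s6.png",cv2.resize(d["pixels"][60:300,60:400],None,fx=2.2,fy=2.2))
w=vision.camera("wrist");cv2.imwrite("pics/w6.png",w["pixels"])
```

```text
t7.27 p [0.5996 0.0023 0.1303] rack [-0.0814 -0.0069  0.1303] F [-0.5 -0.2 -2.5] w0.0096
q [ 0.04  0.81  0.44  1.36 -0.97  1.81 -0.66]
pitch down 35.1 tool y in rack [np.float64(0.816), np.float64(0.058), np.float64(-0.575)] tool z in rack [np.float64(0.07), np.float64(-0.998), np.float64(-0.001)]
```

View pics/s6.png

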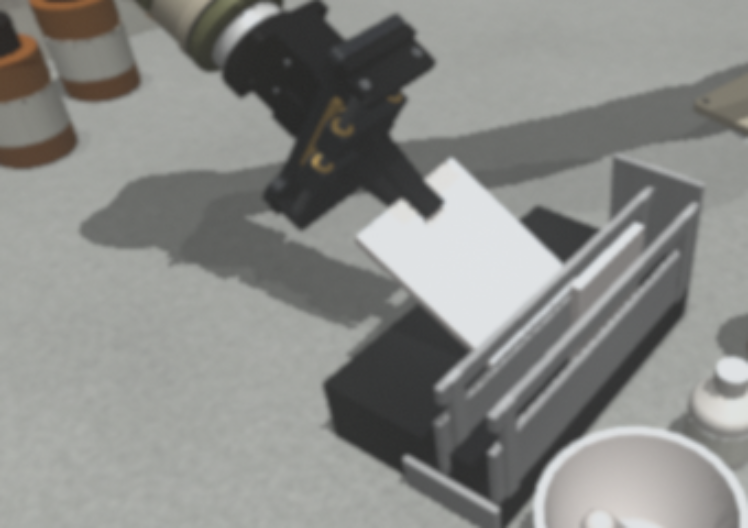

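View pics/w6.png

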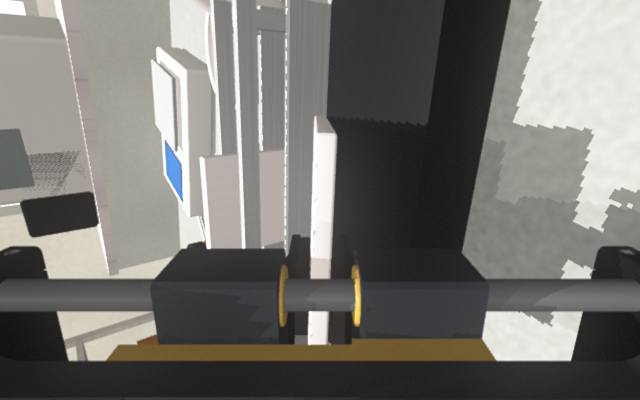

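Gripped: width 9.6 mm, and the geometry fits a pivot at the deck's far edge (slab end 116 mm beyond the TCP). Now I'll firm the grip and work out the upright motion.

```bash
cat >> h.py <<'E'
def rowsB(s,B1,Rt,n,L=.116):
    "point B (L ahead of TCP along tool y) goes straight to B1 while turning"
    R=Ro.from_quat(s["eef_rot"]).as_matrix();B0=s["ee_pos"]+L*R[:,1];dB=(np.array(B1)-B0)/n
    w=Ro.from_matrix(R.T@Rt).as_rotvec()/n; out=[];p=s["ee_pos"]
    for i in range(n):
        Rn=R@Ro.from_rotvec(w).as_matrix(); pn=B0+dB*(i+1)-L*Rn[:,1]
        out.append(np.r_[(R.T@(pn-p)).round(4),np.degrees(w).round(2)].tolist()); R=Rn;p=pn
    return out
def B(s,L=.116):
    return torack(s["ee_pos"]+L*Ro.from_quat(s["eef_rot"]).as_matrix()[:,1])
E
python3 - <<'E'
from bench import readout,vision
from h import *
s=readout.read_state();print(B(s))
for q in rowsB(s,rack(.012,0,.085),orient(90.5,0,-1),12): print(q)
E
```

```text
[ 0.01327763 -0.00019485  0.06354365]
[-0.0107, -0.0007, -0.0003, 0.16, 0.31, -4.61]
[-0.0106, -0.0008, -0.0003, 0.16, 0.31, -4.61]
[-0.0105, -0.0009, -0.0003, 0.16, 0.31, -4.61]
[-0.0104, -0.001, -0.0003, 0.16, 0.31, -4.61]
[-0.0103, -0.0011, -0.0003, 0.16, 0.31, -4.61]
[-0.0102, -0.0012, -0.0003, 0.16, 0.31, -4.61]
[-0.0101, -0.0013, -0.0003, 0.16, 0.31, -4.61]
[-0.0099, -0.0013, -0.0003, 0.16, 0.31, -4.61]
[-0.0098, -0.0014, -0.0003, 0.16, 0.31, -4.61]
[-0.0096, -0.0014, -0.0003, 0.16, 0.31, -4.61]
[-0.0095, -0.0014, -0.0003, 0.16, 0.31, -4.61]
[-0.0094, -0.0014, -0.0003, 0.16, 0.31, -4.61]
```

arm_command(targets=[[[0, 0, 0, 0, 0, 0], [0, 0, 0, 0, 0, 0], [-0.004, -0.003, 0, 0, 0, 0], [-0.004, -0.003, 0, 0, 0, 0], [0, 0, 0, 0, 0, 0]]], hand=0, grip_force=35)

```text
time: 7.78
ee_pos: [0.6002, 0.0014, 0.1412]
eef_rot: [-0.307, 0.637, -0.116, 0.698]
ft_force: [0.6, 0.5, -3.0]
width: 0.0086
```

Run:
```python
from bench import readout,vision
from h import *
s=readout.read_state();show(s);print(B(s))
for q in rowsB(s,rack(.010,0,.085),orient(90.5,0,-1),12): print(q)
```

```text
t7.78 p [0.6002 0.0014 0.1412] rack [-0.0823 -0.0073  0.1412] F [ 0.6  0.5 -3. ] w0.0086
q [ 0.04  0.79  0.44  1.35 -0.97  1.82 -0.67]
pitch down 35.2 tool y in rack [np.float64(0.815), np.float64(0.057), np.float64(-0.577)] tool z in rack [np.float64(0.07), np.float64(-0.998), np.float64(0.0)]
[ 0.01218831 -0.00068909  0.07425232]
[-0.0099, -0.0003, -0.0004, 0.16, 0.31, -4.6]
[-0.0099, -0.0003, -0.0004, 0.16, 0.31, -4.6]
[-0.0098, -0.0004, -0.0004, 0.16, 0.31, -4.6]
[-0.0098, -0.0004, -0.0004, 0.16, 0.31, -4.6]
[-0.0097, -0.0005, -0.0004, 0.16, 0.31, -4.6]
[-0.0096, -0.0005, -0.0004, 0.16, 0.31, -4.6]
[-0.0096, -0.0005, -0.0004, 0.16, 0.31, -4.6]
[-0.0095, -0.0005, -0.0004, 0.16, 0.31, -4.6]
[-0.0094, -0.0005, -0.0004, 0.16, 0.31, -4.6]
[-0.0093, -0.0005, -0.0004, 0.16, 0.31, -4.6]
[-0.0093, -0.0005, -0.0004, 0.16, 0.31, -4.6]
[-0.0092, -0.0005, -0.0004, 0.16, 0.31, -4.6]
```

arm_command(targets=[[[-0.0099, -0.0003, -0.0004, 0.15, 0.3, -4.6], [-0.0099, -0.0003, -0.0004, 0.15, 0.3, -4.6], [-0.0098, -0.0004, -0.0004, 0.15, 0.3, -4.6], [-0.0098, -0.0004, -0.0004, 0.15, 0.3, -4.6], [-0.0097, -0.0005, -0.0004, 0.15, 0.3, -4.6], [-0.0096, -0.0005, -0.0004, 0.15, 0.3, -4.6], [-0.0096, -0.0005, -0.0004, 0.15, 0.3, -4.6], [-0.0095, -0.0005, -0.0004, 0.15, 0.3, -4.6], [-0.0094, -0.0005, -0.0004, 0.15, 0.3, -4.6], [-0.0093, -0.0005, -0.0004, 0.15, 0.3, -4.6], [-0.0093, -0.0005, -0.0004, 0.15, 0.3, -4.6], [-0.0092, -0.0005, -0.0004, 0.15, 0.3, -4.6]]])

```text
time: 8.78
ee_pos: [0.5722, 0.0917, 0.2012]
eef_rot: [0.553, -0.44, 0.445, -0.549]
ft_force: [-0.6, 0.1, -3.6]
width: 0.0087
```

arm_command(targets=[[[0, 0, 0, 0, 0, 0], [0, 0, 0, 0, 0, 0]]])

```text
time: 8.95
ee_pos: [0.5714, 0.0941, 0.2002]
eef_rot: [0.554, -0.441, 0.442, -0.551]
ft_force: [0.2, -1.0, -3.9]
width: 0.0085
```

Run:
```python
from bench import readout,vision
from h import *
s=readout.read_state();show(s);print(B(s))
import pickle
d=vision.camera("scene");cv2.imwrite("pics/s7.png",cv2.resize(d["pixels"][90:300,180:400],None,fx=2.8,fy=2.8,interpolation=cv2.INTER_CUBIC))
t=vision.camera("top");cv2.imwrite("pics/t7.png",cv2.resize(t["pixels"][75:305,265:465],None,fx=2.6,fy=2.6,interpolation=cv2.INTER_CUBIC))
w=vision.camera("wrist");cv2.imwrite("pics/w7.png",w["pixels"])
pickle.dump((s,t,d,w),open("c7.pkl","wb"))
```

```text
t8.95 p [0.5714 0.0941 0.2002] rack [0.0144 0.0011 0.2002] F [ 0.2 -1.  -3.9] w0.0085
q [-0.77  0.27  0.63  1.65 -0.16  1.28 -1.46]
pitch down 89.7 tool y in rack [np.float64(-0.004), np.float64(0.002), np.float64(-1.0)] tool z in rack [np.float64(0.008), np.float64(-1.0), np.float64(-0.002)]
[0.01390656 0.00133931 0.08421474]
```

View pics/s7.png

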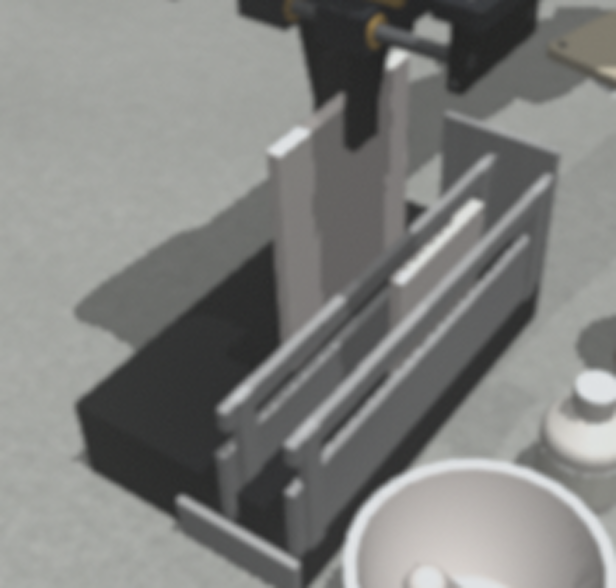

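View pics/t7.png

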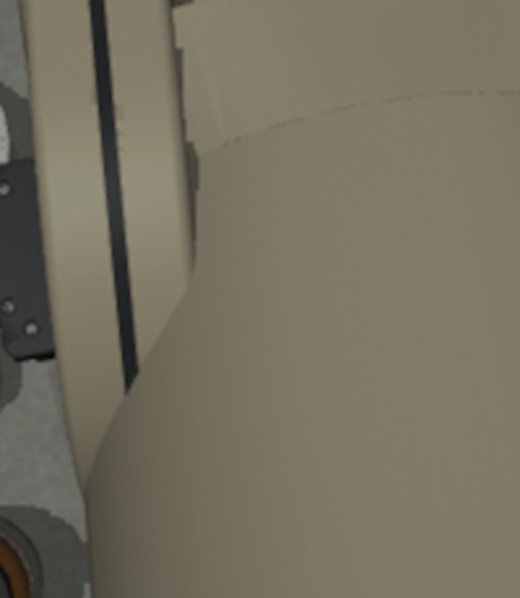

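View pics/w7.png

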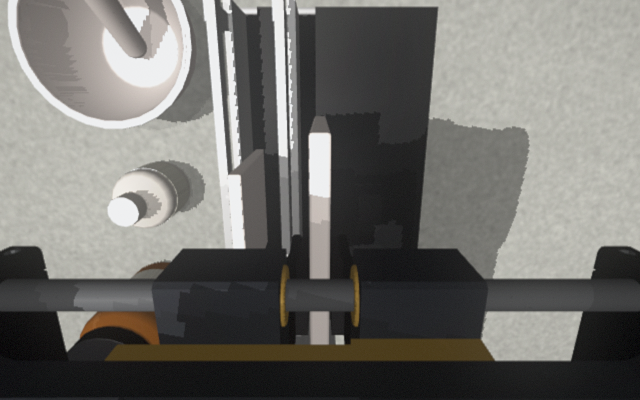

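Run:
```python
from h import *
import pickle
s,t,d,w=pickle.load(open("c7.pkl","rb"));w=wristcam(w,s)
print("pred proj bottom far corners",[proj(w,rack(.0139+dx,-.06,.0842)).round(1) for dx in (-.0045,.0045)],"top",[proj(w,rack(.0139+dx,-.06,.2342)).round(1) for dx in (-.0045,.0045)])
print("pred deck far corners",proj(w,rack(.015,-.14,.06)),proj(w,rack(-.08,-.14,.06)),"rail top",proj(w,rack(.034,-.14,.122)),proj(w,rack(.040,-.14,.122)))
i=w["pixels"];cv2.imwrite("pics/w7z.png",cv2.resize(i[0:250,200:450],None,fx=2.4,fy=2.4,interpolation=cv2.INTER_CUBIC))
print("scene pred slab top far corners",[proj(d,rack(.0139+dx,-.06,.2342)).round(1) for dx in (-.0045,.0045)])
```

```text
pred proj bottom far corners [array([325.2, 115.7]), array([313.5, 115.6])] top [array([333.6, 141.2]), array([308.7, 141.1])]
pred deck far corners [318.55592901   7.30065586] [441.60980878   8.37441248] rail top [287.1714003  -17.07916301] [277.18644282 -17.17029872]
scene pred slab top far corners [array([275. , 135.2]), array([280.3, 137.2])]
```

View pics/w7z.png

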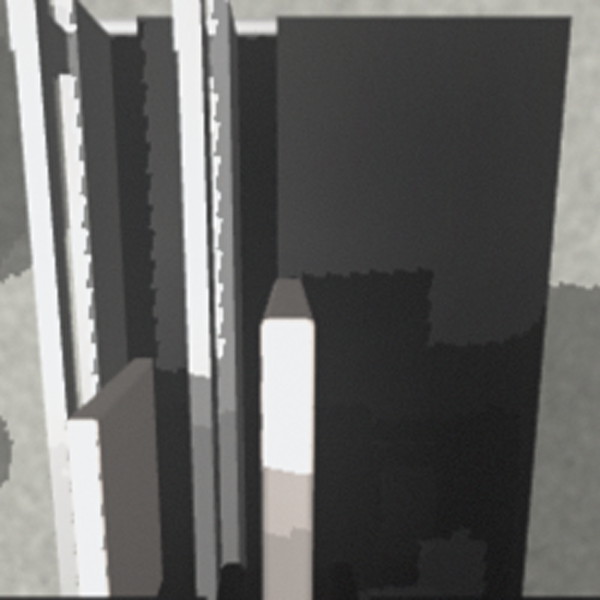

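Run:
```python
from h import *
import pickle
s,t,d,w=pickle.load(open("c7.pkl","rb"));w=wristcam(w,s)
Z=lambda u,v:((u+.5)/2.4-.5+200,(v+.5)/2.4-.5)
def a(n,u,v,z): print(n,torack(plane(w,Z(u,v),z)).round(4))
a("deck back edge far",278,17,.06);a("deck back edge mid",278,265,.06);a("deck front far",571,17,.06)
a("lower rail front top far",233,20,.085);a("lower rail front top near",241,550,.085)
a("upper rail front far",207,17,.122) ;a("upper rail back far",174,17,.122)
a("slab bot L",277,280,.0842);a("slab bot R",302,280,.0842);a("slab top L",262,320,.2342);a("slab top R",314,320,.2342)
a("slab top L",262,320,.230);a("slab top R",314,320,.230)
```

```text
deck back edge far [ 0.0173 -0.1403  0.06  ]
deck back edge mid [ 0.017 -0.063  0.06 ]
deck front far [-0.0768 -0.1411  0.06  ]
lower rail front top far [ 0.0304 -0.1342  0.085 ]
lower rail front top near [0.0295 0.0331 0.085 ]
upper rail front far [ 0.035  -0.1271  0.122 ]
upper rail back far [ 0.0434 -0.127   0.122 ]
slab bot L [ 0.0172 -0.0595  0.0842]
slab bot R [ 0.0092 -0.0595  0.0842]
slab top L [ 0.0183 -0.0629  0.2342]
slab top R [ 0.0106 -0.0629  0.2342]
slab top L [ 0.0184 -0.0624  0.23  ]
slab top R [ 0.0104 -0.0625  0.23  ]
```

arm_command(targets=[[[-0.005, 0, 0, 0, 0, 0], [-0.0053, 0, 0, 0, 0, 0], [0, 0.008, 0, 0, 0, 0], [0, 0.008, 0, 0, 0, 0], [0, 0, 0, 0, 0, 0], [0, 0, 0, 0, 0, 0]]])

```text
time: 9.6
ee_pos: [0.5695, 0.1009, 0.1831]
eef_rot: [0.554, -0.442, 0.444, -0.549]
ft_force: [0.4, -0.2, -3.7]
width: 0.009
```

Run:
```python
from bench import readout,vision
from h import *
s=readout.read_state();show(s);print(B(s))
w=vision.camera("wrist")
i=w["pixels"];cv2.imwrite("pics/w8z.png",cv2.resize(i[0:250,200:450],None,fx=2.4,fy=2.4,interpolation=cv2.INTER_CUBIC))
d=vision.camera("scene");cv2.imwrite("pics/s8.png",cv2.resize(d["pixels"][90:300,180:400],None,fx=2.8,fy=2.8,interpolation=cv2.INTER_CUBIC))
```

```text
t9.60 p [0.5695 0.1009 0.1831] rack [0.0214 0.0015 0.1831] F [ 0.4 -0.2 -3.7] w0.0090
q [-0.78  0.29  0.63  1.67 -0.17  1.25 -1.47]
pitch down 89.6 tool y in rack [np.float64(-0.006), np.float64(0.003), np.float64(-1.0)] tool z in rack [np.float64(0.002), np.float64(-1.0), np.float64(-0.003)]
[0.02062704 0.00190849 0.06711609]
```

View pics/w8z.png

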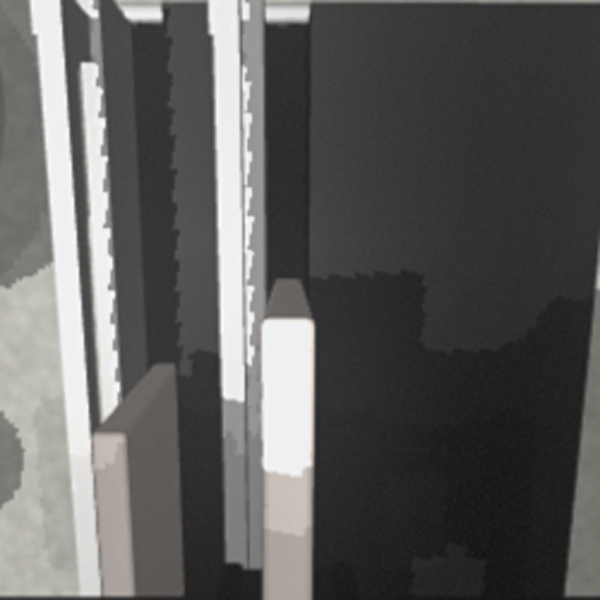

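View pics/s8.png

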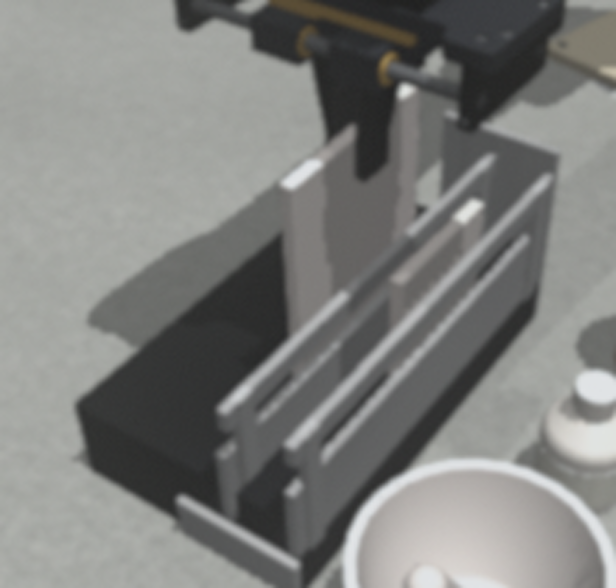

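Seen from the wrist camera, the slab's lower end (cols 277–302) is inside the slot, between the rail face (~267) and the deck edge (308). Lowering with a small correction.

arm_command(targets=[[[-0.0007, 0.006, 0, 0, 0, 0], [0, 0.006, 0, 0, 0, 0], [0, 0.006, 0, 0, 0, 0], [0, 0.006, 0, 0, 0, 0], [0, 0.003, 0, 0, 0, 0], [0, 0, 0, 0, 0, 0]]])

```text
time: 10.2
ee_pos: [0.57, 0.1016, 0.1583]
eef_rot: [0.553, -0.442, 0.444, -0.55]
ft_force: [-6.6, -1.5, 12.2]
width: 0.0084
```

Run:
```python
from bench import readout,vision
from h import *
s=readout.read_state();show(s);print(B(s))
```

```text
t10.20 p [0.57   0.1016 0.1583] rack [0.022  0.0008 0.1583] F [-6.6 -1.5 12.2] w0.0084
q [-0.77  0.31  0.62  1.7  -0.18  1.2  -1.46]
pitch down 89.7 tool y in rack [np.float64(-0.005), np.float64(0.001), np.float64(-1.0)] tool z in rack [np.float64(0.002), np.float64(-1.0), np.float64(-0.001)]
[0.02138052 0.00099706 0.04227604]
```

Run:
```python
from bench import readout,vision
from h import *
import pickle
s=readout.read_state()
w=vision.camera("wrist")
i=w["pixels"];cv2.imwrite("pics/w9z.png",cv2.resize(i[0:250,200:450],None,fx=2.4,fy=2.4,interpolation=cv2.INTER_CUBIC))
d=vision.camera("scene");cv2.imwrite("pics/s9.png",cv2.resize(d["pixels"][90:280,210:370],None,fx=3.1,fy=3.1,interpolation=cv2.INTER_CUBIC))
pickle.dump((s,d,w),open("c9.pkl","wb"))
```

```text
(no output)
```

View pics/w9z.png

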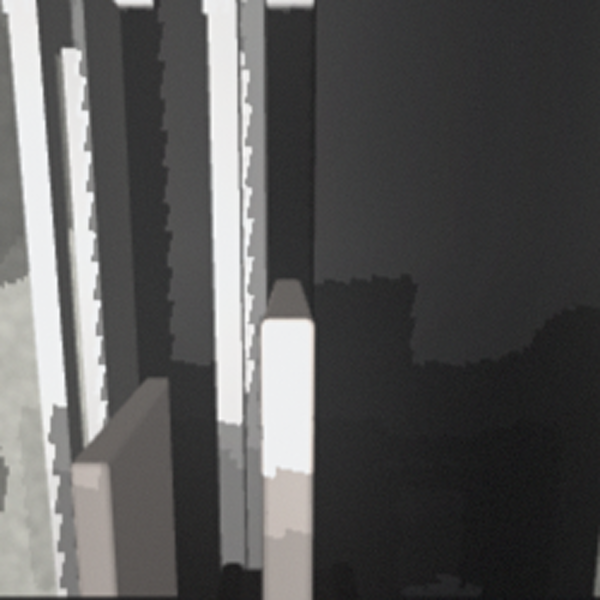

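View pics/s9.png

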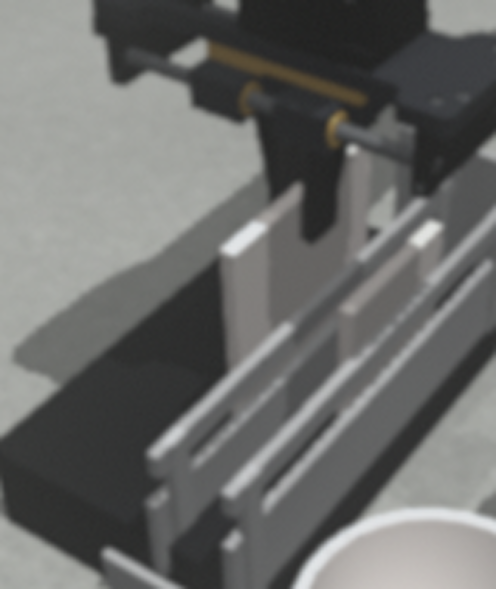

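Run:
```python
from h import *
import pickle
s,t,d,w=pickle.load(open("c7.pkl","rb"));w=wristcam(w,s)
Z=lambda u,v:((u+.5)/2.4-.5+200,(v+.5)/2.4-.5)
S=lambda u,v:((u+.5)/2.8-.5+180,(v+.5)/2.8-.5+90)
print(s["ee_pos"])
for a,b in (((314,320),(268,152)),((262,320),(276,160))):
    P,e=tri(w,Z(*a),d,S(*b));print(torack(P).round(4),e.round(4))
s,d,w=pickle.load(open("c9.pkl","rb"));w=wristcam(w,s)
S=lambda u,v:((u+.5)/3.1-.5+210,(v+.5)/3.1-.5+90)
print(s["ee_pos"])
for a,b in (((314,320),(220,247)),((262,320),(233,258))):
    P,e=tri(w,Z(*a),d,S(*b));print(torack(P).round(4),e.round(4))
```

```text
[0.57135991 0.09414962 0.20021338]
[ 0.0101 -0.0615  0.2213] 0.0001
[ 0.0176 -0.0624  0.2202] 0.003
[0.56998403 0.10162094 0.15827425]
[ 0.0173 -0.0621  0.1814] 0.0004
[ 0.0254 -0.0621  0.1786] 0.0015
```

Triangulated, the slab's top sits at z ≈ 0.180, against an expected 0.182 when it stands on the slot floor. So the slab is seated, and the grip is about 23 mm deep rather than 34. I'll ease the pressure, then slide along the slot.

arm_command(targets=[[[0, -0.001, 0, 0, 0, 0], [0, 0, 0, 0, 0, 0]]])

```text
time: 10.47
ee_pos: [0.5699, 0.1018, 0.1582]
eef_rot: [0.553, -0.442, 0.444, -0.55]
ft_force: [-3.4, -0.0, 3.7]
width: 0.0085
```

Run:
```python
from bench import readout,vision
from h import *
s=readout.read_state();show(s);print(s["torque"].round(2))
```

```text
t10.47 p [0.5699 0.1018 0.1582] rack [0.0222 0.0009 0.1582] F [-3.4 -0.   3.7] w0.0085
q [-0.77  0.31  0.62  1.7  -0.18  1.2  -1.46]
pitch down 89.7 tool y in rack [np.float64(-0.006), np.float64(0.001), np.float64(-1.0)] tool z in rack [np.float64(0.003), np.float64(-1.0), np.float64(-0.001)]
[-0.19  0.76 -0.06]
```

arm_command(targets=[[[0, 0, -0.005, 0, 0, 0], [0, 0, -0.006, 0, 0, 0], [0, 0, -0.006, 0, 0, 0], [0, 0, -0.006, 0, 0, 0], [0, 0, -0.006, 0, 0, 0], [0, 0, -0.006, 0, 0, 0], [0, 0, 0, 0, 0, 0]]])

```text
time: 11.05
ee_pos: [0.5344, 0.094, 0.1582]
eef_rot: [0.553, -0.442, 0.444, -0.549]
ft_force: [-0.9, 0.2, 1.4]
width: 0.009
```

Run:
```python
from bench import readout,vision
from h import *
s=readout.read_state();show(s);print(s["torque"].round(2))
```

```text
t11.05 p [0.5344 0.094  0.1582] rack [0.0221 0.0372 0.1582] F [-0.9  0.2  1.4] w0.0090
q [-0.81  0.22  0.63  1.79 -0.13  1.18 -1.5 ]
pitch down 89.7 tool y in rack [np.float64(-0.005), np.float64(0.002), np.float64(-1.0)] tool z in rack [np.float64(0.003), np.float64(-1.0), np.float64(-0.002)]
[-0.02  0.33 -0.02]
```

arm_command(targets=[[[0, 0, -0.006, 0, 0, 0], [0, 0, -0.006, 0, 0, 0], [0, 0, -0.006, 0, 0, 0], [0, 0, -0.006, 0, 0, 0], [0, 0, -0.006, 0, 0, 0], [0, 0, -0.006, 0, 0, 0], [0, 0, 0, 0, 0, 0]]])

```text
time: 11.63
ee_pos: [0.4993, 0.0862, 0.1583]
eef_rot: [0.553, -0.442, 0.444, -0.549]
ft_force: [-0.1, -0.8, 1.4]
width: 0.0084
```

arm_command(targets=[[[0, 0, -0.002, 0, 0, 0], [0, 0, -0.002, 0, 0, 0], [0, 0, 0, 0, 0, 0]]])

```text
time: 11.88
ee_pos: [0.4964, 0.0856, 0.1582]
eef_rot: [0.553, -0.442, 0.444, -0.549]
ft_force: [0.2, -0.7, 0.2]
width: 0.0089
```

Run:
```python
from bench import readout,vision
from h import *
s=readout.read_state();show(s);print(s["torque"].round(2))
d=vision.camera("scene");cv2.imwrite("pics/s10.png",cv2.resize(d["pixels"][90:280,210:390],None,fx=3.1,fy=3.1,interpolation=cv2.INTER_CUBIC))
w=vision.camera("wrist");cv2.imwrite("pics/w10.png",w["pixels"])
```

```text
t11.88 p [0.4964 0.0856 0.1582] rack [0.022  0.0761 0.1582] F [ 0.2 -0.7  0.2] w0.0089
q [-0.84  0.11  0.62  1.89 -0.07  1.16 -1.55]
pitch down 89.6 tool y in rack [np.float64(-0.006), np.float64(0.002), np.float64(-1.0)] tool z in rack [np.float64(0.003), np.float64(-1.0), np.float64(-0.002)]
[0.05 0.05 0.04]
```

View pics/s10.png

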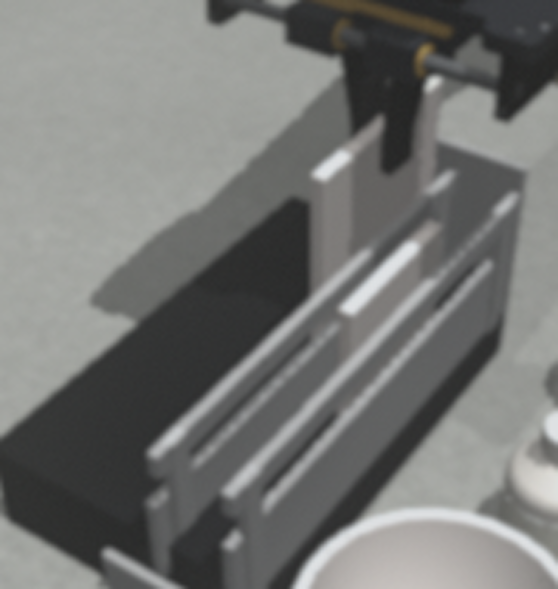

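No contact with the plate yet and the small slab hasn't moved. I'll carry on in small steps, watching the force along the slot.

arm_command(targets=[[[0, 0, -0.0015, 0, 0, 0], [0, 0, -0.0015, 0, 0, 0], [0, 0, 0, 0, 0, 0]]])

```text
time: 12.23
ee_pos: [0.4936, 0.0849, 0.1582]
eef_rot: [0.553, -0.441, 0.444, -0.549]
ft_force: [0.8, 0.1, -2.2]
width: 0.0091
```

arm_command(targets=[[[0, 0, -0.001, 0, 0, 0], [0, 0, -0.001, 0, 0, 0], [0, 0, 0, 0, 0, 0]]])

```text
time: 12.48
ee_pos: [0.4918, 0.0845, 0.1582]
eef_rot: [0.553, -0.441, 0.444, -0.55]
ft_force: [2.0, 0.3, -3.9]
width: 0.0085
```

arm_command(targets=[[[0, 0.0005, -0.001, 0, 0, 0], [0, 0.0005, -0.001, 0, 0, 0], [0, 0, 0, 0, 0, 0]]])

```text
time: 12.73
ee_pos: [0.4904, 0.0843, 0.1577]
eef_rot: [0.553, -0.441, 0.444, -0.55]
ft_force: [4.9, 1.1, -1.0]
width: 0.0088
```

Run:
```python
from bench import readout,vision
from h import *
s=readout.read_state();show(s);print(s["torque"].round(2))
w=vision.camera("wrist");cv2.imwrite("pics/w11.png",w["pixels"])
d=vision.camera("scene");cv2.imwrite("pics/s11.png",cv2.resize(d["pixels"][100:200,290:390],None,fx=6,fy=6,interpolation=cv2.INTER_CUBIC))
```

```text
t12.73 p [0.4904 0.0843 0.1577] rack [0.022  0.0823 0.1577] F [ 4.9  1.1 -1. ] w0.0088
q [-0.85  0.1   0.62  1.91 -0.05  1.16 -1.56]
pitch down 89.7 tool y in rack [np.float64(-0.006), np.float64(-0.0), np.float64(-1.0)] tool z in rack [np.float64(0.003), np.float64(-1.0), np.float64(0.0)]
[ 0.29 -1.41 -0.01]
```

View pics/s11.png

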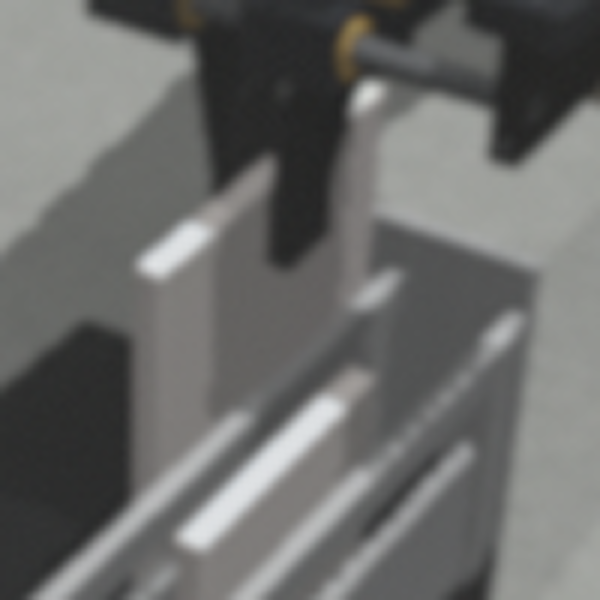

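View pics/w11.png

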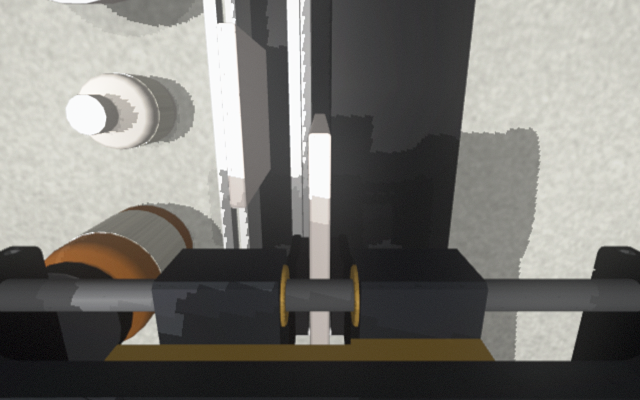

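Contact with the plate: +4.9 N along the slot. One more small nudge plus a light press down, then open.

arm_command(targets=[[[0, 0.0005, -0.001, 0, 0, 0], [0, 0.0005, -0.0005, 0, 0, 0], [0, 0, 0, 0, 0, 0], [0, 0, 0, 0, 0, 0]]])

```text
time: 13.17
ee_pos: [0.4903, 0.0843, 0.1575]
eef_rot: [0.552, -0.44, 0.445, -0.551]
ft_force: [8.9, 2.8, 2.7]
width: 0.0089
```

Run:
```python
from bench import readout,vision
from h import *
s=readout.read_state();show(s);print(s["torque"].round(2))
```

```text
t13.17 p [0.4903 0.0843 0.1575] rack [0.022  0.0824 0.1575] F [8.9 2.8 2.7] w0.0089
q [-0.85  0.09  0.62  1.91 -0.05  1.15 -1.56]
pitch down 89.6 tool y in rack [np.float64(-0.006), np.float64(-0.003), np.float64(-1.0)] tool z in rack [np.float64(0.003), np.float64(-1.0), np.float64(0.003)]
[ 0.4  -2.17  0.04]
```

arm_command(targets=[[[0, 0, 0, 0, 0, 0], [0, 0, 0, 0, 0, 0], [0, 0, 0, 0, 0, 0], [0, 0, 0, 0, 0, 0], [0, 0, 0, 0, 0, 0], [0, 0, 0, 0, 0, 0], [0, 0, 0, 0, 0, 0], [0, 0, 0, 0, 0, 0]]], hand=0.6)

```text
time: 13.83
ee_pos: [0.4882, 0.0838, 0.1562]
eef_rot: [0.553, -0.442, 0.444, -0.549]
ft_force: [-0.0, 0.4, -0.1]
width: 0.0498
```

Run:
```python
from bench import readout,vision
from h import *
s=readout.read_state();show(s);print(s["torque"].round(2))
w=vision.camera("wrist");cv2.imwrite("pics/w12.png",w["pixels"])
d=vision.camera("scene");cv2.imwrite("pics/s12.png",cv2.resize(d["pixels"][100:230,260:390],None,fx=4.6,fy=4.6,interpolation=cv2.INTER_CUBIC))
```

```text
t13.83 p [0.4882 0.0838 0.1562] rack [0.022  0.0845 0.1562] F [-0.   0.4 -0.1] w0.0498
q [-0.85  0.09  0.62  1.91 -0.05  1.16 -1.56]
pitch down 89.6 tool y in rack [np.float64(-0.006), np.float64(0.002), np.float64(-1.0)] tool z in rack [np.float64(0.003), np.float64(-1.0), np.float64(-0.002)]
[-0.11  0.12  0.02]
```

View pics/s12.png

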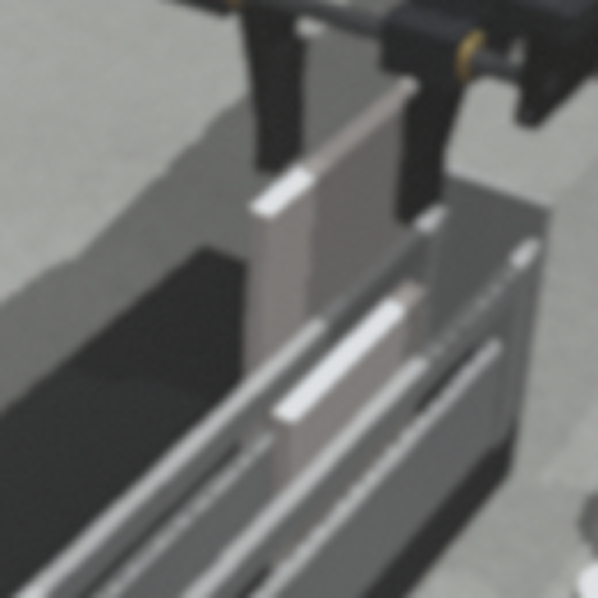

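View pics/w12.png

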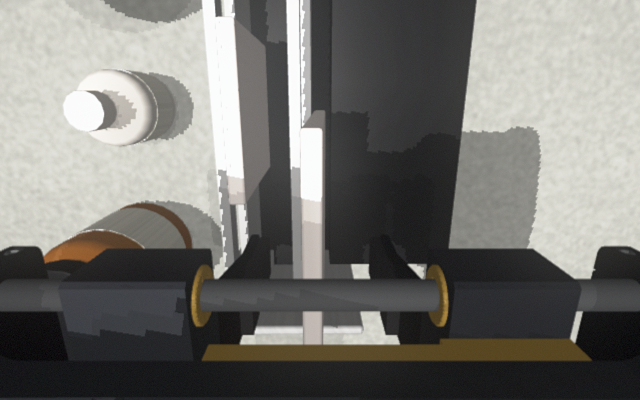

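The slab has settled leaning back on the rail, clear of both fingers. Withdrawing straight up.

arm_command(targets=[[[0, -0.01, 0, 0, 0, 0], [0, -0.02, 0, 0, 0, 0], [0, -0.03, 0, 0, 0, 0], [0, -0.03, 0, 0, 0, 0], [0, -0.03, 0, 0, 0, 0], [0, -0.03, 0, 0, 0, 0], [0, 0, 0, 0, 0, 0]]])

```text
time: 14.52
ee_pos: [0.4903, 0.085, 0.3125]
eef_rot: [-0.55, 0.44, -0.445, 0.552]
ft_force: [1.3, -1.5, -0.3]
width: 0.0521
```

arm_command(targets=[[[0.03, 0, 0.01, 0, 0, 0], [0.03, 0, 0.01, 0, 0, 0], [0.04, 0, 0.01, 0, 0, 0], [0.04, 0, 0, 0, 0, 0], [0.04, 0, 0, 0, 0, 0], [0.04, 0, 0, 0, 0, 0], [0.04, 0, 0, 0, 0, 0], [0.03, 0, 0, 0, 0, 0], [0, 0, 0, 0, 0, 0]]])

```text
time: 15.27
ee_pos: [0.5789, -0.1994, 0.3082]
eef_rot: [0.552, -0.443, 0.447, -0.546]
ft_force: [0.4, -0.1, 0.4]
width: 0.052
```

Run:
```python
from bench import readout,vision
from h import *
import pickle
s=readout.read_state();show(s)
w=vision.camera("wrist");cv2.imwrite("pics/w13.png",w["pixels"])
d=vision.camera("scene");cv2.imwrite("pics/s13.png",cv2.resize(d["pixels"][100:290,200:390],None,fx=3.1,fy=3.1,interpolation=cv2.INTER_CUBIC))
t=vision.camera("top");cv2.imwrite("pics/t13.png",cv2.resize(t["pixels"][75:305,265:465],None,fx=2.6,fy=2.6,interpolation=cv2.INTER_CUBIC))
pickle.dump((s,t,d,w),open("c13.pkl","wb"))
```

```text
t15.27 p [ 0.5789 -0.1994  0.3082] rack [-0.274   0.0562  0.3082] F [ 0.4 -0.1  0.4] w0.0520
q [-0.39  0.34  0.85  1.4  -0.25  1.51 -0.91]
pitch down 89.4 tool y in rack [np.float64(-0.01), np.float64(0.003), np.float64(-1.0)] tool z in rack [np.float64(-0.006), np.float64(-1.0), np.float64(-0.003)]
```

View pics/s13.png

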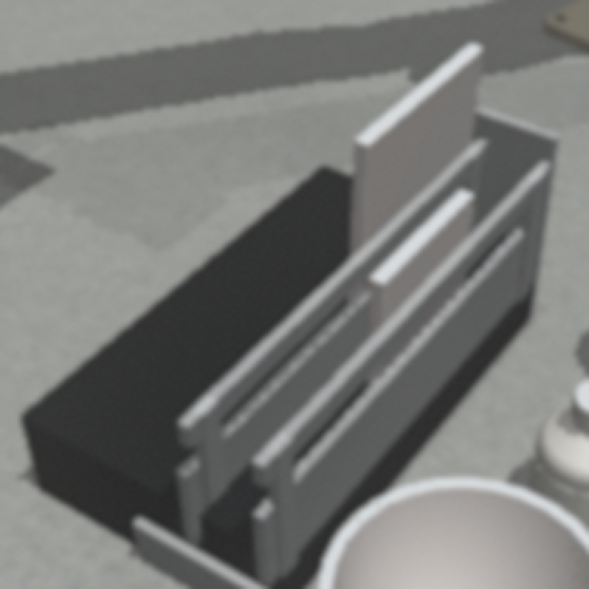

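View pics/t13.png

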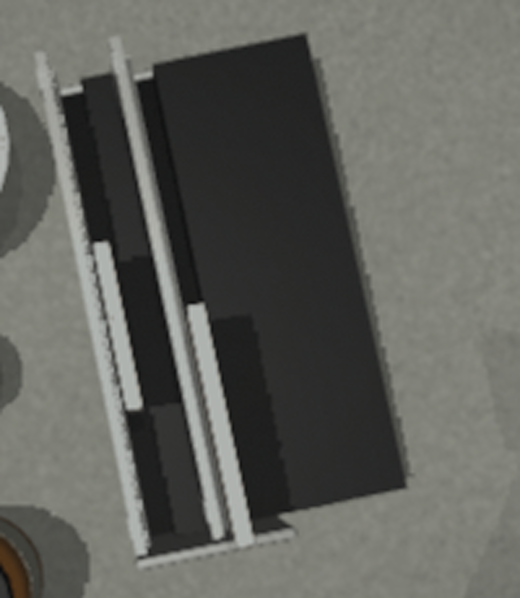

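View pics/w13.png

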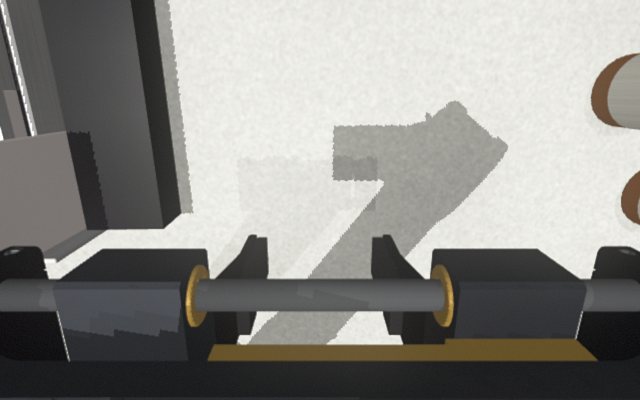

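Run:
```python
from h import *
import pickle
s,t,d,w=pickle.load(open("c13.pkl","rb"))
T=lambda u,v:((u+.5)/2.6-.5+265,(v+.5)/2.6-.5+75)
S=lambda u,v:((u+.5)/3.1-.5+200,(v+.5)/3.1-.5+100)
for n,a,b in (("far front",(204,302),(355,143)),("far rail",(188,305),(368,149)),("near front",(252,543),(471,44)),("near rail",(237,546),(482,49)),("plate front top",(293,533),(482,108))):
    P,e=tri(t,T(*a),d,S(*b));print(n,torack(P).round(4),e.round(4), "top plane",torack(plane(t,T(*a),.182 if 'pl' not in n else .14)).round(4))
cv2.imwrite("pics/s13z.png",cv2.resize(d["pixels"][105:180,305:385],None,fx=7.5,fy=7.5,interpolation=cv2.INTER_CUBIC))
cv2.imwrite("pics/t13z.png",cv2.resize(t["pixels"][240:300,310:390],None,fx=9,fy=9,interpolation=cv2.INTER_CUBIC))
```

```text
far front [0.0211 0.0194 0.1786] 0.0003 top plane [0.0215 0.0198 0.182 ]
far rail [0.0291 0.0192 0.1781] 0.0003 top plane [0.0294 0.0196 0.182 ]
near front [0.0218 0.1383 0.1808] 0.0015 top plane [0.0225 0.1385 0.182 ]
near rail [0.029  0.1383 0.1799] 0.0016 top plane [0.0299 0.1384 0.182 ]
plate front top [0.0101 0.1494 0.1314] 0.0286 top plane [-0.002   0.1425  0.14  ]
```

View pics/s13z.png

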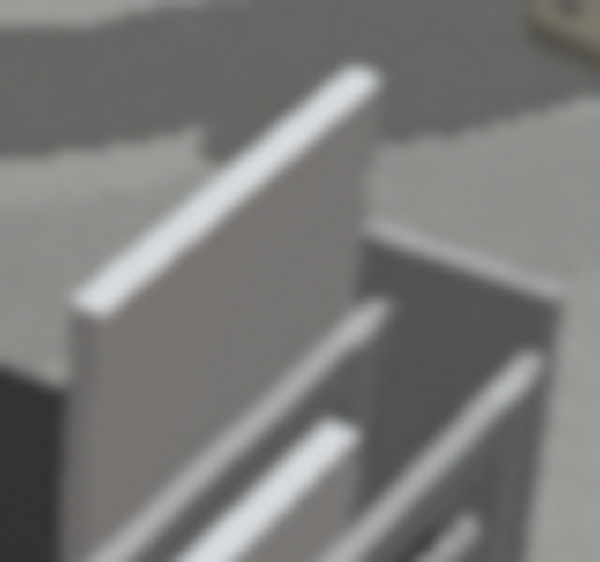

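View pics/t13z.png

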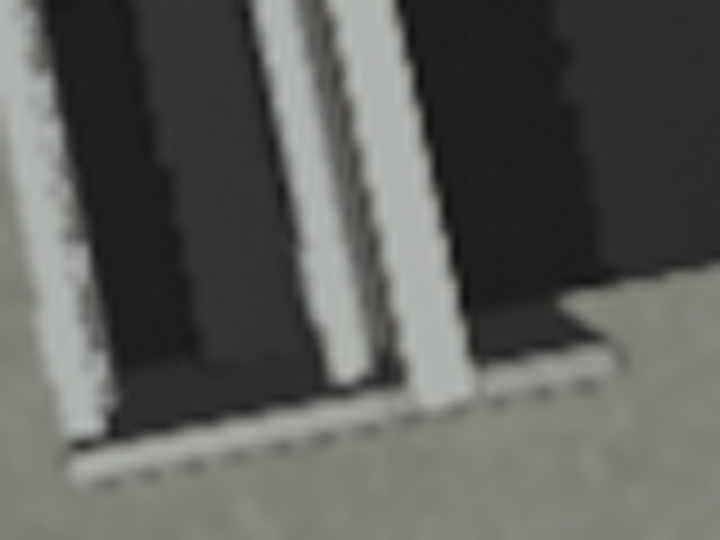

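Run:
```python
from h import *
import pickle
s,t,d,w=pickle.load(open("c13.pkl","rb"))
Z=lambda u,v:((u+.5)/9-.5+310,(v+.5)/9-.5+240)
for n,p,z in (("plate inner",(200,424),.14),("plate inner",(540,355),.14),("plate inner",(290,405),.14),("plate outer",(200,455),.14),("plate outer",(540,388),.14),("slab near end",(415,408),.18),("slab near end",(475,397),.18)): print(n,torack(plane(t,Z(*p),z)).round(4))
```

```text
plate inner [0.0599 0.1394 0.14  ]
plate inner [0.0081 0.1395 0.14  ]
plate inner [0.0462 0.1393 0.14  ]
plate outer [0.0608 0.1439 0.14  ]
plate outer [0.0091 0.1443 0.14  ]
slab near end [0.03   0.1388 0.18  ]
slab near end [0.0215 0.139  0.18  ]
```

The slab's near side is at rack y ≈ 0.139 and the plate's inner face at ≈ 0.1395, so they touch within measuring error. The top edge is level, with z 0.178–0.181 at both ends. Last check is the bystanders.

Run:
```python
from bench import readout,vision,r
from h import *
import pickle
t0,d0=pickle.load(open("c0.pkl","rb"));_,t,d,w=pickle.load(open("c13.pkl","rb"))
def bd(a,b,x,y,w,h): return cv2.absdiff(a["pixels"][y:y+h,x:x+w],b["pixels"][y:y+h,x:x+w]).mean().round(2)
print("mortar",bd(t0,t,178,85,95,95),"tub",bd(t0,t,225,198,42,42),"jar",bd(t0,t,212,272,70,65),"small slab",bd(t0,t,299,165,22,70))
t2=vision.camera("top");print("slab still",bd(t,t2,330,180,40,115))
print(r.close_job())
```

```text
mortar 8.24 tub 8.69 jar 4.92 small slab 7.32
slab still 0.43
the job is handed in; nothing more can be done
None
```

Run:
```python
from h import *
import pickle
t0,d0=pickle.load(open("c0.pkl","rb"));_,t,d,w=pickle.load(open("c13.pkl","rb"))
g=lambda c:cv2.cvtColor(c["pixels"],cv2.COLOR_BGR2GRAY).astype(np.float32)
for n,(x,y,w_,h) in dict(mortar=(178,85,95,95),tub=(225,198,42,42),jar=(212,272,70,65),small=(299,165,22,70),bare_bench=(480,300,100,80)).items():
    A,B=g(t0)[y:y+h,x:x+w_],g(t)[y:y+h,x:x+w_]
    print(n,"mean",A.mean().round(1),B.mean().round(1),"shift px",np.round(cv2.phaseCorrelate(A,B)[0],2))
```

```text
mortar mean 117.0 125.3 shift px [-0. -0.]
tub mean 123.7 132.5 shift px [0.51 0.49]
jar mean 69.1 74.1 shift px [0.   0.04]
small mean 103.6 110.9 shift px [-0.02  0.03]
bare_bench mean 112.1 92.3 shift px [-0.14 -0.21]
```

The slab now stands on a short edge at the bottom of the front slot, with its side against the end plate, and the job is handed in. It took about 15.4 s of the 54 s.

**What I did:** I straddled the overhanging edge with the tool pitched 35° down and lifted it, so the slab turned on its far edge. Then I gripped it, swung it upright, lowered it until it pressed on the slot floor, slid it about 81 mm to the plate, opened the gripper and backed away.

**Final checks:**
- **Height:** the slab's top edge measured 178–181 mm at both ends, against 182 mm expected when fully down. The scene camera had been reading 2–5 mm low, so I take it as seated.
- **Against the plate:** the slab's side measured at rack y 138–139 mm and the plate's face at 139.4 mm. It had also come to a hard stop there at about 9 N.
- **Standing on its own:** it leans on the rail and did not move between two pictures taken after release. The arm is clear of everything.
- **Bystanders:** the small slab, jar and mortar shifted by less than 0.05 pixel in the top view. The tub read 0.5 pixel (about 1 mm), which I put down to the picture's changed brightness; nothing went near it. I worked out these shifts just after handing in, because my first check, a plain image difference, was thrown off by that brightness change.

**What disagreed:** I first reckoned the grip was 34 mm deep, but it was about 23 mm, so the slab met the floor roughly 10 mm sooner than expected, with a peak contact force of about 16 N. The wrist camera put the slot 1.5–2 mm further back than the top camera did; I followed the wrist camera and the slab went in cleanly.

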